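Change the LED boards in the lamps on the soak-test board

ROBOT

A 7-joint arm with a two-finger parallel gripper is mounted at the origin on the work surface. World frame = base frame: x ahead of the robot, y to its left, z up, the work surface at z = 0. Lengths are in m, angles in rad, forces in N, time in s.
With the tool pointing down it reaches from about 0.425 to 0.875 m from the base axis. Payload 9.9 kg.
Tool frame: the origin (TCP) lies at the very end of the fingers, on their centre line; the grasp point (between the pads) lies 19 mm behind it (env.grip_point_offset is the distance from the TCP to the grasp point, in m); z points along the fingers, y is the line along which they close (so a half turn about z gives the same grasp; the last joint's range is limited). The gripper opens to 85 mm and grips with 20 to 120 N. Pads are 22 mm wide; open, the fingers measure 114 mm over their backs; the gripper's body (76 mm by 85 mm) begins 54 mm behind the grasp point. The pads swing forward as they close: fully open they stand 13 mm farther back than shut.
Start: joints at [1.264, 0.576, 0.025, 1.437, -0.015, 1.129, -0.057], TCP at [0.149, -0.658, 0.231] pointing down, gripper open.
Joint ranges: [-2.76, 2.76], [-0.34, 2.15], [-1.52, 1.57], [0.19, 2.46], [-1.09, 4.23], [0.17, 1.99], [-2.82, 2.82]. Speed limits (rad/s): [2.22, 2.22, 3.01, 3.01, 3.14, 3.14, 3.14].

INTERFACE

Orientations are given as a rotation vector (axis times angle).
In Python, from workcell import status, vision, env gives the robot as it stands. The module is installed in compiled form; this text tells all that it offers.
- The arm moves only by the shell command python3 -m jog 'ROWS' [OPENING] [FORCE]. ROWS is JSON, a list that holds one entry, the list of rows, each a list of 6 numbers: the shift along the world's x, y, z in m, then the turn, a rotation vector about the world's x, y, z in rad. A call has 1 to 8 rows; each row shifts and turns the commanded pose from where the row before left it; what a row does not reach is not made up. A row lasts 1/12 s, in which the tool goes at most 41.7 mm and 7.16 degrees, less where a joint would pass 70% of its speed; a pose out of reach is approached as far as the arm can. A call is refused whole if a number of a shift passes 0.0417 or a number of a turn 0.125, either way. A call with a gripper value outside its range is refused whole. OPENING is the opening, from 0 (shut) to 1 (fully open), set as the call begins (- or left out, the last holds). The fingers move at their own pace and stop on an object; FORCE is the grip in N (left out, the last holds). Time passes only in rows, so rows that do not move let the fingers close. It gives the time, the measured TCP pose, the force, the opening and the grip force at its end, in the units of the state.
- status.sense(): the state, without advancing time (a new reading comes with each control period).
- vision.grab_frame(name): name is "scene" or "top" or "wrist"; returns a dict with "color" (480x640x3 uint8, red, green, blue), "depth" (480x640 float32, m along the optical axis (not along the pixel's ray), 0 where there is no reading), "vertical_fov" (degrees; the focal length in pixels is half the picture's height over the tangent of half this angle, whatever the lens; pixels are square), "cx", "cy" (the principal point, pixels), "rvec" (rotation vector, rad) and "tvec" (3), from world to camera coordinates, as OpenCV has them; the wrist camera has in their place "tool_from_camera" (4x4, takes a point from camera to tool coordinates, whose origin is the TCP and whose axes are the flange's). Camera axes: x right, y down, z forward; pixel columns grow to the right and rows downward; lengths in m; the calibration is good to about 2 mm. A picture is of the moment at which its call begins: read the wrist's pose just before it.
- env.job_done(): hands the job in; it is judged then, once.
The state is a dict: "clock": time; "joint_pos": joint angles; "qd": joint speeds; "joint_torque": joint torques, N m; "position": TCP position; "ee_rot": TCP orientation; "force": force on the tool from outside, world axes, zero at the start; "ft_torque": the same for the moment, N m; "grip_width": finger opening in m; "gripper_force": force on a finger pad.
Only numpy, scipy, OpenCV 4.12 (cv2) and the standard library are available. Lean on these libraries where they do the work, as an engineer would, in place of code of your own. Each camera call takes 0.05 s, during which the arm holds its last target. There are 200 camera calls.

TASK

Switch the soak-test board off at its isolator before touching any LED board, clear any old board out of the lamps into the scrap box, and fit every new board lying on the bench into an empty lamp of its own, lying flat in the lamp with its rim notch turned to the lamp's terminal post so that the post stands in the notch. When all that is done, switch the isolator fully on again. The new boards have thin plastic driver cans that crush: hold them lightly, and leave the other things on the bench where they are.

Things in the scene. Friction and masses are not known exactly. Their poses are not given: they have to be found in the camera images.
- new1: New LED board (2 or 3; an absent one reads None from the start): white disc, radius 48 mm, 5 mm thick, with a round black driver can on its centre, 44 mm in diameter, 5 to 37 mm above the underside; 110 to 180 g. Grip it by the can from above, at any yaw. Thin can: crushed above 80 N, both fingers' forces added. Starts flat on the bench, turned any way. Origin: centre of the underside; z up.
- new1_notch (a point): Middle of the one notch in the rim of new1, 41 mm from the board's centre along its +x, at the height of the underside. The notch is 26 mm wide and is cut from the edge in to 27 mm from the centre; two copper pads flank it. The lamp's terminal post must stand here.
- new2: New LED board (2 or 3; an absent one reads None from the start): white disc, radius 48 mm, 5 mm thick, with a round black driver can on its centre, 44 mm in diameter, 5 to 37 mm above the underside; 110 to 180 g. Grip it by the can from above, at any yaw. Thin can: crushed above 80 N, both fingers' forces added. Starts flat on the bench, turned any way. Origin: centre of the underside; z up.
- new2_notch (a point): Middle of the one notch in the rim of new2, 41 mm from the board's centre along its +x, at the height of the underside. The notch is 26 mm wide and is cut from the edge in to 27 mm from the centre; two copper pads flank it. The lamp's terminal post must stand here.
- new3: New LED board (2 or 3; an absent one reads None from the start): white disc, radius 48 mm, 5 mm thick, with a round black driver can on its centre, 44 mm in diameter, 5 to 37 mm above the underside; 110 to 180 g. Grip it by the can from above, at any yaw. Thin can: crushed above 80 N, both fingers' forces added. Starts flat on the bench, turned any way. Origin: centre of the underside; z up.
- new3_notch (a point): Middle of the one notch in the rim of new3, 41 mm from the board's centre along its +x, at the height of the underside. The notch is 26 mm wide and is cut from the edge in to 27 mm from the centre; two copper pads flank it. The lamp's terminal post must stand here.
- old1: Old LED board (2 or 3; an absent one reads None from the start): bare aluminium disc, radius 48 mm, 5 mm thick, notched like the new ones, but with an oblong block instead of a can: 52 mm along x, 36 mm along y, 5 to 31 mm above the underside, its middle 4 mm to -x of centre; 130 to 230 g, sturdy. Grip the block across y. Starts flat in a lamp. Origin: centre of the underside; z up.
- old2: Old LED board (2 or 3; an absent one reads None from the start): bare aluminium disc, radius 48 mm, 5 mm thick, notched like the new ones, but with an oblong block instead of a can: 52 mm along x, 36 mm along y, 5 to 31 mm above the underside, its middle 4 mm to -x of centre; 130 to 230 g, sturdy. Grip the block across y. Starts flat in a lamp. Origin: centre of the underside; z up.
- old3: Old LED board (2 or 3; an absent one reads None from the start): bare aluminium disc, radius 48 mm, 5 mm thick, notched like the new ones, but with an oblong block instead of a can: 52 mm along x, 36 mm along y, 5 to 31 mm above the underside, its middle 4 mm to -x of centre; 130 to 230 g, sturdy. Grip the block across y. Starts flat in a lamp. Origin: centre of the underside; z up.
- lamp1: Lamp base, fixed on the soak-test board (plywood 18 mm thick; three lamps in a row, 160 mm apart, each turned any way). White round dish: flat floor of 59 mm inner radius, 4 mm above its origin; rim 70 mm in radius, 16 mm above the origin. A board not turned to its post rides on the post and lies tilted. Origin: centre of the underside; z up; the post is on +x.
- lamp1_post (a point): Foot of the black terminal post of lamp1, at the height of the lamp's floor, 41 mm from its centre. The post is 12 mm in diameter and 16 mm tall.
- lamp2: Lamp base, fixed on the soak-test board (plywood 18 mm thick; three lamps in a row, 160 mm apart, each turned any way). White round dish: flat floor of 59 mm inner radius, 4 mm above its origin; rim 70 mm in radius, 16 mm above the origin. A board not turned to its post rides on the post and lies tilted. Origin: centre of the underside; z up; the post is on +x.
- lamp2_post (a point): Foot of the black terminal post of lamp2, at the height of the lamp's floor, 41 mm from its centre. The post is 12 mm in diameter and 16 mm tall.
- lamp3: Lamp base, fixed on the soak-test board (plywood 18 mm thick; three lamps in a row, 160 mm apart, each turned any way). White round dish: flat floor of 59 mm inner radius, 4 mm above its origin; rim 70 mm in radius, 16 mm above the origin. A board not turned to its post rides on the post and lies tilted. Origin: centre of the underside; z up; the post is on +x.
- lamp3_post (a point): Foot of the black terminal post of lamp3, at the height of the lamp's floor, 41 mm from its centre. The post is 12 mm in diameter and 16 mm tall.
- isolator (a joint): Rotary isolator at the left end of the soak-test board: black bar handle turning about the vertical. 0 = fully off (white pointer to the dash, on the robot's side), 1.571 = fully on (pointer to the dot, on the left); it grows clockwise seen from above. Stops at both ends, stays where left, turns easily (0.05 N m). Starts on (1.4 to 1.57). Off counts below 0.2, on above 1.35.
- isolator_grip (a point): On the isolator's axis, at the height to grip. The handle is a bar 46 mm long and 14 mm wide, from 25 mm below to 7 mm above this point. The frame turns with it: the bar lies along x, the pointer end is -x; close the fingers along y. Below the bar: a disc of 24 mm radius (top 23 mm below this point) and a grey housing 78 mm square (top 37 mm below).
- scrap_box: Open cardboard box for scrap, fixed on the bench, at the left or the right of the robot: outside 180 mm along x, 150 mm along y, 80 mm high, walls and floor 5 mm. Boards may be let fall into it and lie on one another. Origin: centre of the underside. (The grey divided tray of screws at the other side is not for scrap.)
- screwdriver: Screwdriver, 190 mm long, lying to the right of the soak-test board; not needed, leave it where it is. Origin: centre of the underside.
- tape: Roll of black tape, 68 mm in diameter, 19 mm high, to the left of the soak-test board; not needed, leave it where it is. Origin: centre of the underside.
- screw_dish: Brass dish, 100 mm in diameter, 30 mm high, to the left; not needed, leave it where it is. Origin: centre of the underside.
- solder_spool: Spool of solder, 56 mm in diameter, 40 mm high, to the right; not needed, leave it where it is. Origin: centre of the underside.
Things that resemble listed ones, but are neither listed nor needed, are in the scene too. What is shaped like the new1 but pink is not meant. Leave any red look-alike of the new3 alone.

How it is judged:
On the way, in this order (a step that is already met when the one before it is completed fails the run):
1. the isolator is turned fully off (value of joint isolator below 0.2 rad), for 0.2 s.
2. with the isolator off, every old board is in the scrap box and every new board lies flat in a lamp of its own with the post in its notch, let go (value of joint isolator below 0.2 rad and ((horizontal distance between new1 and lamp1 below 0.012 m and horizontal distance between new1_notch and lamp1_post below 0.012 m and z of new1 in the frame of lamp1 between 0 and 0.0075 m and angle between new1's own z axis and vertical below 0.06 rad) or (horizontal distance between new1 and lamp2 below 0.012 m and horizontal distance between new1_notch and lamp2_post below 0.012 m and z of new1 in the frame of lamp2 between 0 and 0.0075 m and angle between new1's own z axis and vertical below 0.06 rad) or (horizontal distance between new1 and lamp3 below 0.012 m and horizontal distance between new1_notch and lamp3_post below 0.012 m and z of new1 in the frame of lamp3 between 0 and 0.0075 m and angle between new1's own z axis and vertical below 0.06 rad)) and ((horizontal distance between new2 and lamp1 below 0.012 m and horizontal distance between new2_notch and lamp1_post below 0.012 m and z of new2 in the frame of lamp1 between 0 and 0.0075 m and angle between new2's own z axis and vertical below 0.06 rad) or (horizontal distance between new2 and lamp2 below 0.012 m and horizontal distance between new2_notch and lamp2_post below 0.012 m and z of new2 in the frame of lamp2 between 0 and 0.0075 m and angle between new2's own z axis and vertical below 0.06 rad) or (horizontal distance between new2 and lamp3 below 0.012 m and horizontal distance between new2_notch and lamp3_post below 0.012 m and z of new2 in the frame of lamp3 between 0 and 0.0075 m and angle between new2's own z axis and vertical below 0.06 rad)) and ((horizontal distance between new3 and lamp1 below 0.012 m and horizontal distance between new3_notch and lamp1_post below 0.012 m and z of new3 in the frame of lamp1 between 0 and 0.0075 m and angle between new3's own z axis and vertical below 0.06 rad) or (horizontal distance between new3 and lamp2 below 0.012 m and horizontal distance between new3_notch and lamp2_post below 0.012 m and z of new3 in the frame of lamp2 between 0 and 0.0075 m and angle between new3's own z axis and vertical below 0.06 rad) or (horizontal distance between new3 and lamp3 below 0.012 m and horizontal distance between new3_notch and lamp3_post below 0.012 m and z of new3 in the frame of lamp3 between 0 and 0.0075 m and angle between new3's own z axis and vertical below 0.06 rad)) and x of old1 in the frame of scrap_box between -0.08 and 0.08 m and y of old1 in the frame of scrap_box between -0.065 and 0.065 m and z of old1 in the frame of scrap_box between 0 and 0.09 m and x of old2 in the frame of scrap_box between -0.08 and 0.08 m and y of old2 in the frame of scrap_box between -0.065 and 0.065 m and z of old2 in the frame of scrap_box between 0 and 0.09 m and x of old3 in the frame of scrap_box between -0.08 and 0.08 m and y of old3 in the frame of scrap_box between -0.065 and 0.065 m and z of old3 in the frame of scrap_box between 0 and 0.09 m and linear speed of each of new1, new2, new3, old1, old2, old3 below 0.03 m/s and contact force between the fingers and new1 below 0.1 N and contact force between the fingers and new2 below 0.1 N and contact force between the fingers and new3 below 0.1 N and contact force between the fingers and old1 below 0.1 N and contact force between the fingers and old2 below 0.1 N and contact force between the fingers and old3 below 0.1 N), for 0.3 s.
3. the isolator is turned fully on (value of joint isolator above 1.35 rad), for 0.2 s.
At the end, for the whole second after the job is handed in: Each new board lies flat (within 3.5 mm of the floor, tilt under 0.06 rad) in a lamp of its own, centred within 12 mm, its notch point within 12 mm of the post; each old board is inside the scrap box; all at rest; the isolator reads over 1.35 (on) (((horizontal distance between new1 and lamp1 below 0.012 m and horizontal distance between new1_notch and lamp1_post below 0.012 m and z of new1 in the frame of lamp1 between 0 and 0.0075 m and angle between new1's own z axis and vertical below 0.06 rad) or (horizontal distance between new1 and lamp2 below 0.012 m and horizontal distance between new1_notch and lamp2_post below 0.012 m and z of new1 in the frame of lamp2 between 0 and 0.0075 m and angle between new1's own z axis and vertical below 0.06 rad) or (horizontal distance between new1 and lamp3 below 0.012 m and horizontal distance between new1_notch and lamp3_post below 0.012 m and z of new1 in the frame of lamp3 between 0 and 0.0075 m and angle between new1's own z axis and vertical below 0.06 rad)) and ((horizontal distance between new2 and lamp1 below 0.012 m and horizontal distance between new2_notch and lamp1_post below 0.012 m and z of new2 in the frame of lamp1 between 0 and 0.0075 m and angle between new2's own z axis and vertical below 0.06 rad) or (horizontal distance between new2 and lamp2 below 0.012 m and horizontal distance between new2_notch and lamp2_post below 0.012 m and z of new2 in the frame of lamp2 between 0 and 0.0075 m and angle between new2's own z axis and vertical below 0.06 rad) or (horizontal distance between new2 and lamp3 below 0.012 m and horizontal distance between new2_notch and lamp3_post below 0.012 m and z of new2 in the frame of lamp3 between 0 and 0.0075 m and angle between new2's own z axis and vertical below 0.06 rad)) and ((horizontal distance between new3 and lamp1 below 0.012 m and horizontal distance between new3_notch and lamp1_post below 0.012 m and z of new3 in the frame of lamp1 between 0 and 0.0075 m and angle between new3's own z axis and vertical below 0.06 rad) or (horizontal distance between new3 and lamp2 below 0.012 m and horizontal distance between new3_notch and lamp2_post below 0.012 m and z of new3 in the frame of lamp2 between 0 and 0.0075 m and angle between new3's own z axis and vertical below 0.06 rad) or (horizontal distance between new3 and lamp3 below 0.012 m and horizontal distance between new3_notch and lamp3_post below 0.012 m and z of new3 in the frame of lamp3 between 0 and 0.0075 m and angle between new3's own z axis and vertical below 0.06 rad)) and x of old1 in the frame of scrap_box between -0.08 and 0.08 m and y of old1 in the frame of scrap_box between -0.065 and 0.065 m and z of old1 in the frame of scrap_box between 0 and 0.09 m and x of old2 in the frame of scrap_box between -0.08 and 0.08 m and y of old2 in the frame of scrap_box between -0.065 and 0.065 m and z of old2 in the frame of scrap_box between 0 and 0.09 m and x of old3 in the frame of scrap_box between -0.08 and 0.08 m and y of old3 in the frame of scrap_box between -0.065 and 0.065 m and z of old3 in the frame of scrap_box between 0 and 0.09 m and linear speed of each of new1, new2, new3, old1, old2, old3 below 0.03 m/s and value of joint isolator above 1.35 rad); the robot touches nothing.
It fails at once if the gripper touches an LED board while the isolator is not off (value of joint isolator above 0.45 rad and (contact force between the fingers and new1 above 0.5 N or contact force between the fingers and new2 above 0.5 N or contact force between the fingers and new3 above 0.5 N or contact force between the fingers and old1 above 0.5 N or contact force between the fingers and old2 above 0.5 N or contact force between the fingers and old3 above 0.5 N)).
It fails at once if a new board is squeezed with more than 80 N (contact force between the fingers and new1 above 80 N or contact force between the fingers and new2 above 80 N or contact force between the fingers and new3 above 80 N).
It fails at once if another thing on the bench is moved more than 50 mm (distance of any of screwdriver, tape, screw_dish, solder_spool from where it was at the start of the episode above 0.05 m).
Of new1, new2, new3 only 2 to 3 are there at a start; the rules pass over those that are not, and their reading is None.
Of old1, old2, old3 only 2 to 3 are there at a start; the rules pass over those that are not, and their reading is None.
At some moment in a run one of new1, new2, new3, old1, old2, old3 may be knocked a few centimetres aside while the robot is not near it.
It also fails if it takes over 210 s, if anything falls off the work surface, if the arm or the gripper's body presses on something with over 40 N, if the wrist force passes 120 N, or if a joint passes its speed limit or range.

## Working session

There is one attempt and no reset: what is moved stays moved. The work goes in short steps, Python scripts to look and compute and a shell command to move; the robot and the scene stay as the last step left them, time stands still between calls to the robot, and variables do not carry over. Pictures are saved under pics/ and viewed, at most 14 in all, crops included, and the job is handed in when it is done.

```bash
mkdir -p pics
cat > h.py <<'E'
import numpy as np, cv2
from workcell import status, vision, env
from scipy.spatial.transform import Rotation as R
def grab(n):
    s=status.sense(); f=vision.grab_frame(n)
    fl=240/np.tan(np.radians(f["vertical_fov"])/2)
    K=np.array([[fl,0,f["cx"]],[0,fl,f["cy"]],[0,0,1]])
    if n=="wrist":
        T=np.eye(4);T[:3,:3]=R.from_rotvec(s["ee_rot"]).as_matrix();T[:3,3]=s["position"]
        T=T@np.array(f["tool_from_camera"])
    else:
        T=np.eye(4);T[:3,:3]=R.from_rotvec(np.ravel(f["rvec"])).as_matrix();T[:3,3]=np.ravel(f["tvec"]);T=np.linalg.inv(T)
    return f["color"],f["depth"],K,T
def plane(uv,z,K,T):
    uv=np.atleast_2d(uv).astype(float)
    d=np.c_[uv,np.ones(len(uv))]@np.linalg.inv(K).T@T[:3,:3].T
    return T[:3,3]+d*((z-T[2,3])/d[:,2])[:,None]
def cloud(dep,K,T):
    v,u=np.mgrid[:480,:640]
    p=np.stack([(u-K[0,2])/K[0,0]*dep,(v-K[1,2])/K[1,1]*dep,dep],-1)
    return p@T[:3,:3].T+T[:3,3]
def save(n,c): cv2.imwrite("pics/"+n+".png",cv2.cvtColor(c,cv2.COLOR_RGB2BGR))
E
python3 - <<'E'
from h import *
for n in("top","scene"):
    c,d,K,T=grab(n);save(n+"0",c);print(n,K[0,0],T.round(3).tolist());np.savez(n+"0.npz",c=c,d=d,K=K,T=T)
print(status.sense())
E
```

```text
top 528.8856836823682 [[0.026, -0.982, 0.188, 0.239], [-0.999, -0.031, -0.023, -0.02], [0.028, -0.187, -0.982, 1.261], [0.0, 0.0, 0.0, 1.0]]
scene 570.7301081535809 [[0.439, 0.538, -0.72, 1.648], [0.899, -0.259, 0.354, -0.602], [0.004, -0.802, -0.597, 1.073], [0.0, 0.0, 0.0, 1.0]]
{'clock': 0.1, 'joint_pos': array([ 1.26418536,  0.57646736,  0.02483667,  1.43779395, -0.01500009,
        1.12898053, -0.05649975]), 'qd': array([-5.32228486e-04, -9.41944348e-04, -4.39269681e-05, -1.31915599e-03,
       -1.24559157e-04,  7.43650135e-04, -1.76039479e-03]), 'joint_torque': array([ 5.84983587e-03, -7.67302823e+01,  2.25780353e+00, -2.86603135e+01,
        1.58829050e-02,  8.68047093e-03,  9.00979148e-05]), 'position': array([ 0.14908573, -0.65793605,  0.23052625]), 'ee_rot': array([-3.12067257e+00, -3.49171981e-01,  3.63325429e-04]), 'force': array([ 1.38645169, -0.02862972, -0.76636816]), 'ft_torque': array([ 0.02076459, -0.00062378,  0.00724441]), 'gripper_force': 0.0, 'grip_width': 0.08564306438415094}
```

View pics/top0.png

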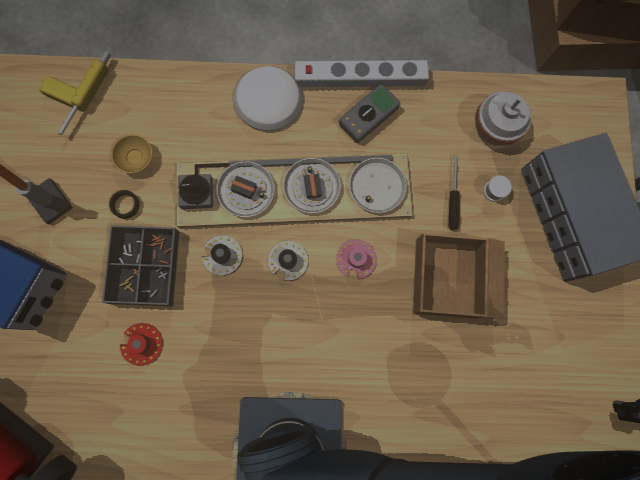

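View pics/scene0.png

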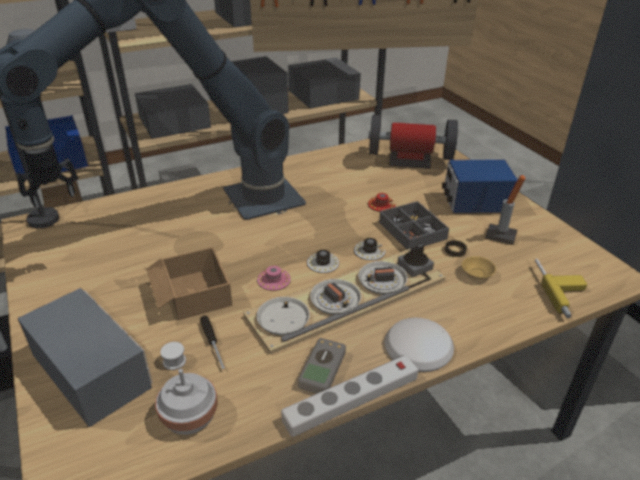

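The top view shows the isolator at (195,190) and old boards in the lamps at (246,189) and (313,185). The lamp at (378,185) is empty. New boards are at (222,254) and (288,260), a pink look-alike at (357,258), a red one at (142,344), and the scrap box at (453,277).

Run:
```python
from h import *
z=np.load("top0.npz");c,d,K,T=[z[k] for k in"cdKT"]
P=cloud(d,K,T)
for n,u,v in[("iso",195,188),("isohouse",208,204),("ply",230,218),("plyfarR",405,215),("l1",246,189),("l2",313,185),("l3",378,185),("n1",221,253),("n1disc",238,254),("n2",288,258),("table",320,300),("boxfloor",453,280),("boxL",419,275),("boxR",487,277),("boxT",455,237),("boxB",453,318),("tape",136,204)]:
    print(n,np.nanmedian(P[v-1:v+2,u-1:u+2].reshape(-1,3),0).round(4))
save("crop0",cv2.resize(c[140:300,170:430],None,fx=3,fy=3,interpolation=cv2.INTER_CUBIC))
```

```text
iso [0.5863 0.2347 0.0767]
isohouse [0.5572 0.2094 0.0475]
ply [0.5324 0.1597 0.0174]
plyfarR [ 0.5532 -0.2628  0.0177]
l1 [0.5966 0.1212 0.0526]
l2 [ 0.6109 -0.0371  0.053 ]
l3 [ 0.6257 -0.196   0.0251]
n1 [0.4435 0.173  0.0376]
n1disc [0.448  0.1372 0.0038]
n2 [0.4365 0.0165 0.0374]
table [ 0.3431 -0.0621  0.0009]
boxfloor [ 0.4    -0.3812  0.0033]
boxL [ 0.4027 -0.2879  0.0537]
boxR [ 0.3993 -0.4369  0.0802]
boxT [ 0.4892 -0.3672  0.0783]
boxB [ 0.3095 -0.3797 -0.0004]
tape [0.5587 0.3856 0.0198]
```

View pics/crop0.png

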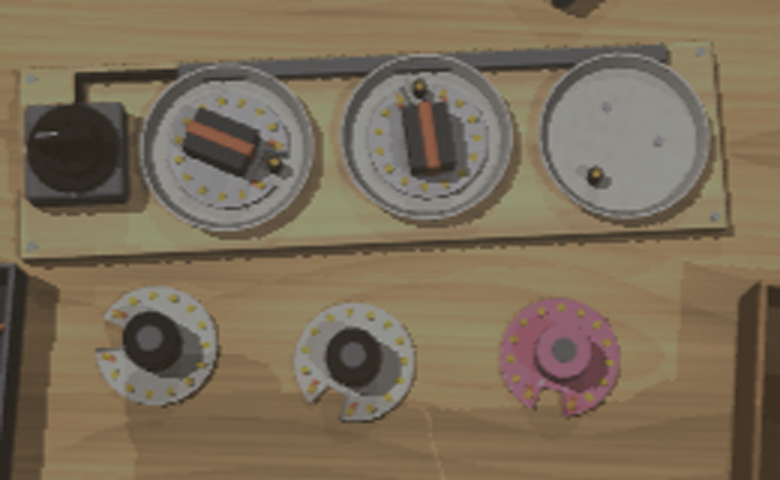

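```bash
python3 -m jog '[[[0.034,0.021,0.012,0,0,0.12],[0.034,0.021,0.012,0,0,0.12],[0.034,0.021,0.012,0,0,0.12],[0.034,0.021,0.012,0,0,0.12],[0.034,0.021,0.012,0,0,0.12],[0.034,0.021,0.012,0,0,0.12],[0.034,0.021,0.012,0,0,0.12],[0.034,0.021,0.012,0,0,0.12]]]' 1
python3 -m jog '[[[0.033,0.021,0.012,0,0,0.12],[0.033,0.021,0.012,0,0,0.12],[0.005,0.038,0,0,0,0.12],[0.005,0.038,0,0,0,0.12],[0.005,0.038,0,0,0,0],[0.005,0.038,0,0,0,0],[0.005,0.038,0,0,0,0],[0.005,0.038,0,0,0,0]]]'
python3 -m jog '[[[0.005,0.038,0,0,0,0],[0.005,0.038,0,0,0,0],[0.005,0.038,0,0,0,0],[0.005,0.038,0,0,0,0],[0.005,0.038,0,0,0,0],[0.005,0.038,0,0,0,0],[0,0,0,0,0,0],[0,0,0,0,0,0]]]'
python3 - <<'E'
from h import *
c,d,K,T=grab("wrist");save("w1",c);s=status.sense();R0=R.from_rotvec(s["ee_rot"]).as_matrix()
print(K[0,0],T.round(3).tolist(),s["position"],R0.round(3).tolist(),s["joint_pos"],s["clock"]);np.savez("w1.npz",c=c,d=d,K=K,T=T)
E
```

```text
clock: 0.77
position: [0.422, -0.4892, 0.3276]
ee_rot: [-2.603, -1.759, 0.0]
force: [1.5, -1.5, 1.3]
grip_width: 0.0855
gripper_force: 0.0
clock: 1.43
position: [0.5164, -0.2188, 0.3509]
ee_rot: [-2.117, -2.321, 0.0]
force: [0.8, 0.8, 0.0]
grip_width: 0.0853
gripper_force: 0.0
clock: 2.1
position: [0.5466, 0.0102, 0.351]
ee_rot: [-2.11, -2.326, -0.0]
force: [0.0, -0.9, -0.7]
grip_width: 0.0852
gripper_force: 0.0
333.43379316895533 [[0.995, 0.095, 0.025, 0.54], [0.098, -0.958, -0.271, 0.079], [-0.002, 0.272, -0.962, 0.494], [0.0, 0.0, 0.0, 1.0]] [0.54660222 0.00779684 0.35081966] [[-0.094, 0.996, -0.001], [0.996, 0.094, -0.0], [-0.0, -0.001, -1.0]] [ 0.26650541  0.32564171 -0.51976043  1.56405056  0.16602215  1.29692117
 -0.18201796] 2.15
```

View pics/w1.png

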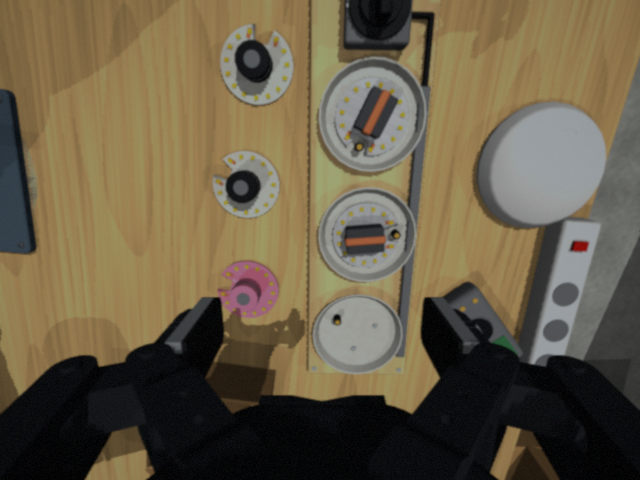

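Wrist view shows the new boards at (253,62) and (243,185), the lamps at (372,113), (366,234) and (357,333) with the third empty, and the isolator at (378,12). I'll measure them all in both views.

```bash
cat >> h.py <<'E'
def circ(p):
    A=np.c_[2*p[:,:2],np.ones(len(p))];s=np.linalg.lstsq(A,(p[:,:2]**2).sum(1),rcond=None)[0]
    return s[:2],np.sqrt(s[2]+s[0]**2+s[1]**2)
def rays(K,T,z):
    v,u=np.mgrid[:480,:640]
    return plane(np.c_[u.ravel(),v.ravel()],z,K,T).reshape(480,640,3)
def near(X,c,r): return np.hypot(X[...,0]-c[0],X[...,1]-c[1])<r
def top_blob(mask,z,K,T):
    n,l,st,_=cv2.connectedComponentsWithStats(mask.astype(np.uint8));i=1+st[1:,4].argmax()
    cs,_=cv2.findContours((l==i).astype(np.uint8),0,1);k=max(cs,key=cv2.contourArea)[:,0]
    return plane(k,z,K,T)
def lamp(fr,a):      # a: approx centre. rim circle from depth, post from dark/depth
    c,d,K,T=fr;P=cloud(d,K,T)
    m=near(P,a,.085)&(P[...,2]>.030)&(P[...,2]<.037)&(d>0)
    p=P[m];r=np.hypot(*(p[:,:2]-a).T);p=p[(r>.055)]
    for _ in range(4):
        o,rad=circ(p);e=abs(np.hypot(*(p[:,:2]-o).T)-rad);p=p[e<.006]
    X=rays(K,T,.038);rr=np.hypot(X[...,0]-o[0],X[...,1]-o[1])
    m=(c.max(-1)<75)&(rr>.030)&(rr<.054)&(d>0)
    q=X[m];ang=np.arctan2(q[:,1]-o[1],q[:,0]-o[0])
    return o,rad,len(p),np.degrees(np.angle(np.exp(1j*ang).mean())),q[:,:2].mean(0) if len(q) else None
def can(fr,a,z0=0.):
    c,d,K,T=fr;P=cloud(d,K,T)
    m=near(P,a,.04)&(abs(P[...,2]-z0-.037)<.005)
    q=top_blob(m,z0+.037,K,T);o,rad=circ(q)
    X=rays(K,T,z0+.005);rr=np.hypot(X[...,0]-o[0],X[...,1]-o[1]);th=np.arctan2(X[...,1]-o[1],X[...,0]-o[0])
    hsv=cv2.cvtColor(c,cv2.COLOR_RGB2HSV);wood=(rr>.034)&(rr<.045)&(hsv[...,1]>90)
    # gap: bins by brightness/saturation
    b=((np.degrees(th)+180)//10).astype(int)%36;sat=[np.median(hsv[...,1][(b==i)&(rr>.033)&(rr<.046)]) for i in range(36)]
    sat=np.array(sat);w=np.where(sat>(sat.max()+np.median(sat))/2,1,0)
    return o,rad,len(q),np.degrees(np.angle((w*np.exp(1j*np.radians(np.arange(36)*10-175))).sum())),sat.astype(int)
E
python3 - <<'E'
from h import *
for n in("top0","w1"):
    z=np.load(n+".npz");fr=[z[k] for k in"cdKT"]
    print(n)
    for a in[(.597,.121),(.611,-.037),(.626,-.196)]: print("lamp",lamp(fr,np.array(a)))
    for a in[(.4435,.173),(.4365,.0165)]: print("can",can(fr,np.array(a)))
    c,d,K,T=fr;P=cloud(d,K,T)
    for a in[(.597,.121),(.611,-.037)]:
        q=top_blob(near(P,a,.045)&(abs(P[...,2]-.053)<.008),.053,K,T);r=cv2.minAreaRect((q[:,:2]*1000).astype(np.float32));print("block",r)
    m=near(P,(.586,.235),.035)&(P[...,2]>.066)
    q=top_blob(m,.077,K,T);print("iso",cv2.minAreaRect((q[:,:2]*1000).astype(np.float32)),P[m][:,2].max())
    m=near(P,(.4,-.375),.14)&(P[...,2]>.074)&(P[...,2]<.086);p=P[m]
    print("box",cv2.minAreaRect((p[:,:2]*1000).astype(np.float32)) if len(p)>10 else 0)
E
```

```text
top0
lamp (array([0.60222951, 0.12477459]), np.float64(0.06690084853561393), 289, np.float64(-116.08514509211868), array([0.59551471, 0.11330249]))
lamp (array([ 0.6168629 , -0.03424347]), np.float64(0.06670451946227826), 317, np.float64(-163.64286073196433), array([ 0.60679843, -0.03731376]))
lamp (array([ 0.62335617, -0.19386395]), np.float64(0.06687025784947502), 300, np.float64(147.70570703078067), array([ 0.58468473, -0.16944944]))
can (array([0.4443367 , 0.17549303]), np.float64(0.020565777606655393), 55, np.float64(76.89479519634615), array([ 17,  19,  17,  17,  46,  16,  35,  21,  14,  34,   9,  17,  10,
        11,  25,   9,  33,   9,  11,  11,  11,  18,  16, 108,  76, 100,
        99,  50,  82,   9,  27,   9,  24,  19,  16,  37]))
can (array([0.43613552, 0.01760918]), np.float64(0.02064279846970972), 51, np.float64(153.10520480365386), array([ 19,  29,  19,  17,  54,  11,  15,  16,  16,  39,   9,  46,  10,
        10,  15,  10,  49,   9,  24,  12,  16,  22,  16,  43,  16,  45,
        13,  11,  20,  16,  86,  50, 100, 100,  91,  83]))
block ((602.7698364257812, 127.89770507
[... 1190 characters left out ...]
.021246540438016128), 90, np.float64(147.57301294192837), array([ 48,  12,  30,  10,  54,  11,  20,  11,  11,  27,  11,  43,  10,
        21,  11,  11,  21,  10,  32,  10,  14,  13,  10,  45,  10,  21,
        11,  10,  30,  11, 117,  36, 121, 121, 119,  39]))
block ((600.4168090820312, 129.62045288085938), (55.653072357177734, 36.128746032714844), 69.3594970703125)
block ((609.3841552734375, -33.6982421875), (55.07905197143555, 37.45155715942383), 9.930866241455078)
iso ((591.0615844726562, 228.9108428955078), (17.353050231933594, 21.034156799316406), 8.096019744873047) 0.09526552150566936
box ((379.018798828125, -355.37994384765625), (234.62060546875, 46.72681427001953), 43.05952453613281)
```

```bash
python3 -m jog '[[[0.007,0.031,-0.0217,0,0,0],[0.007,0.031,-0.0217,0,0,0],[0.007,0.031,-0.0217,0,0,0],[0.007,0.031,-0.0217,0,0,0],[0.007,0.031,-0.0217,0,0,0],[0.007,0.031,-0.0217,0,0,0],[0,0,0,0,0,0],[0,0,0,0,0,0]]]'
python3 - <<'E'
from h import *
c,d,K,T=fr=grab("wrist");save("w2",c);np.savez("w2.npz",c=c,d=d,K=K,T=T)
P=cloud(d,K,T)
m=near(P,(.588,.235),.032)&(P[...,2]>.068)&(P[...,2]<.084)
q=top_blob(m,.077,K,T);print("iso",cv2.minAreaRect((q[:,:2]*1000).astype(np.float32)),np.percentile(P[m][:,2],[5,50,95]))
m=near(P,(.588,.235),.04)&(abs(P[...,2]-.047)<.004);print("disc",circ(top_blob(m,.047,K,T)))
print(status.sense()["position"])
E
```

```text
clock: 2.82
position: [0.5884, 0.1933, 0.2189]
ee_rot: [-2.115, -2.321, 0.005]
force: [-0.0, 0.2, -0.1]
grip_width: 0.0854
gripper_force: 0.0Traceback (most recent call last):
  File "<stdin>", line 5, in <module>
  File "h.py", line 31, in top_blob
    n,l,st,_=cv2.connectedComponentsWithStats(mask.astype(np.uint8));i=1+st[1:,4].argmax()
                                                                         ~~~~~~~~~~~~~~~^^
ValueError: attempt to get argmax of an empty sequence
```

View pics/w2.png

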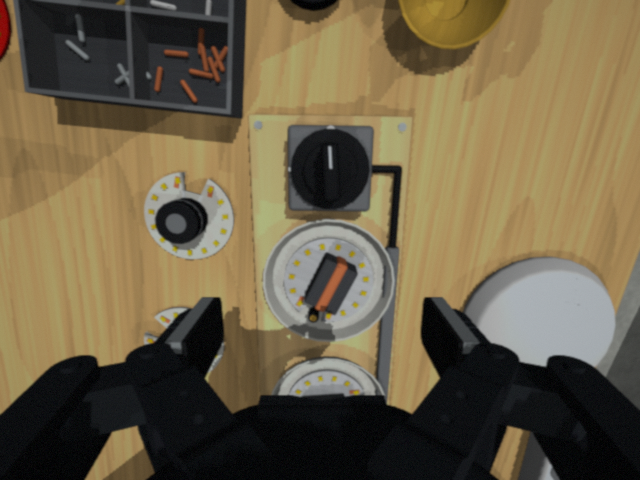

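The isolator knob is at (330,168) with its pointer up in the picture (left on the bench), and the housing square spans (289–372, 126–211). I'll measure the housing square, the knob disc and the white pointer by colour.

Run:
```python
from h import *
z=np.load("w2.npz");c,d,K,T=[z[k] for k in"cdKT"];P=cloud(d,K,T)
print(P[[168,168,150,120,205],[330,325,330,270,295]].round(4).tolist())
g=c.max(-1).astype(int);print(c[[205,168,160],[295,305,330]])
roi=np.zeros_like(g,bool);roi[115:222,278:385]=1
hsv=cv2.cvtColor(c,cv2.COLOR_RGB2HSV)
m=roi&(g<50);n,l,st,ce=cv2.connectedComponentsWithStats(m.astype(np.uint8));i=1+st[1:,4].argmax();print("dark",st[i],ce[i])
q=top_blob(l==i,.047,K,T);o=q[:,:2].mean(0);q=q[np.hypot(*(q[:,:2]-circ(q)[0]).T)<.05];print(circ(q))
m=roi&(g>150)&(hsv[...,1]<60)&near(rays(K,T,.05),plane((330,168),.05,K,T)[0],.03);ys,xs=np.nonzero(m)
X=plane(np.c_[xs,ys],.077,K,T)*1000;print("ptr",cv2.minAreaRect(X[:,:2].astype(np.float32)),len(X))
m=roi&(hsv[...,1]<70)&(g<130);q=top_blob(m,.033,K,T)*1000;print("house",cv2.minAreaRect(q[:,:2].astype(np.float32)))
```

```text
[[0.5888, 0.248, 0.0926], [0.5849, 0.2476, 0.0914], [0.5875, 0.2616, 0.0915], [0.5282, 0.2838, 0.0186], [0.5603, 0.2084, 0.0477]]
[[ 94  97  99]
 [ 22  22  25]
 [158 164 168]]
dark [ 290  129   79   81 4822] [329.34321858 169.34923268]
(array([0.58950166, 0.24346936]), np.float64(0.03582295217841947))
ptr ((587.889404296875, 255.9107208251953), (0.8272467255592346, 16.01563835144043), 5.75627326965332) 32
house ((595.6898193359375, 244.0189208984375), (93.56971740722656, 80.810791015625), 4.187370300292969)
```

Run:
```python
from h import *
z=np.load("w2.npz");c,d,K,T=[z[k] for k in"cdKT"];P=cloud(d,K,T)
g=c.max(-1).astype(int);hsv=cv2.cvtColor(c,cv2.COLOR_RGB2HSV)
roi=np.zeros_like(g,bool);roi[115:222,278:385]=1
m=roi&(abs(P[...,2]-.0917)<.006)&near(P,(.588,.243),.033);q=top_blob(m,.092,K,T)*1000;print("bar",cv2.minAreaRect(q[:,:2].astype(np.float32)),P[m][:,2].mean())
m=roi&(abs(P[...,2]-.0617)<.005);print("disc",circ(top_blob(m,.0617,K,T)))
q=P[roi&(P[...,2]>.04)]*1000;print("house",cv2.minAreaRect(q[:,:2].astype(np.float32)))
m=roi&(g>130)&(hsv[...,1]<60)&near(P,(.588,.245),.03);ys,xs=np.nonzero(m)
X=plane(np.c_[xs,ys],.092,K,T)*1000;print("ptr",cv2.minAreaRect(X[:,:2].astype(np.float32)),len(X))
print(status.sense()["position"])
```

```text
bar ((589.0416259765625, 244.9178924560547), (13.814862251281738, 45.08285140991211), 8.58643627166748) 0.0917740481574896
disc (array([0.57878881, 0.24345927]), np.float64(0.01509667222315321))
house ((588.9811401367188, 244.7434844970703), (78.09883880615234, 78.3019027709961), 4.952793121337891)
ptr ((587.9772338867188, 256.271484375), (1.5773347616195679, 15.178232192993164), 5.803051471710205) 51
[0.58902989 0.19183133 0.22005952]
```

```bash
python3 -m jog '[[[0,0.0132,-0.035,0,0,0],[0,0.0132,-0.035,0,0,0],[0,0.0132,-0.035,0,0,0],[0,0.0132,-0.035,0,0,0.02],[0,0,-0.010,0,0,0],[0,0,0,0,0,0],[0,0,0,0,0,0]]]'
python3 -m jog '[[[0,0,0,0,0,0],[0,0,0,0,0,0],[0,0,0,0,0,0],[0,0,0,0,0,0],[0,0,0,0,0,0],[0,0,0,0,0,0],[0,0,0,0,0,0],[0,0,0,0,0,0]]]' 0 40
python3 -m jog '[[[0,0,0,0,0,0.1],[0,0,0,0,0,0.12],[0,0,0,0,0,0.12],[0,0,0,0,0,0.12],[0,0,0,0,0,0.12],[0,0,0,0,0,0.12],[0,0,0,0,0,0.12],[0,0,0,0,0,0.12]]]'
python3 -m jog '[[[0,0,0,0,0,0.12],[0,0,0,0,0,0.12],[0,0,0,0,0,0.12],[0,0,0,0,0,0.12],[0,0,0,0,0,0.06],[0,0,0,0,0,0.04],[0,0,0,0,0,0],[0,0,0,0,0,0]]]'
```

```text
clock: 3.45
position: [0.59, 0.2441, 0.0721]
ee_rot: [2.096, 2.338, -0.0]
force: [1.3, 0.1, 1.0]
grip_width: 0.0855
gripper_force: 0.0
clock: 4.12
position: [0.5897, 0.2462, 0.0717]
ee_rot: [2.093, 2.341, 0.002]
force: [1.8, -1.4, 6.2]
grip_width: 0.0132
gripper_force: 44.0
clock: 4.78
position: [0.5889, 0.2456, 0.0716]
ee_rot: [0.798, 3.038, -0.002]
force: [-2.0, -3.9, 9.5]
grip_width: 0.0129
gripper_force: 44.5
clock: 5.45
position: [0.5888, 0.245, 0.0716]
ee_rot: [-0.095, 3.14, -0.003]
force: [-1.6, -5.6, 13.0]
grip_width: 0.013
gripper_force: 45.0
```

```bash
python3 -m jog '[[[0,0,0,0,0,0],[0,0,0,0,0,0],[0,0,0,0,0,0],[0,0,0.04,0,0,0],[0,0,0.04,0,0,0],[0,0,0.03,0,0,0.115],[0,-0.015,0.02,0,0,0.115],[0,-0.025,0,0,0,0.115]]]' 1 40
python3 -m jog '[[[0.005,-0.025,0,0,0,0.115],[0.005,-0.025,0,0,0,0.115],[0,-0.015,0,0,0,0.115],[0,-0.012,0,0,0,0.115],[0,0,0,0,0,0.115],[0,0,0,0,0,0.115],[0,0,0,0,0,0.115],[0,0,0,0,0,0]]]'
python3 -m jog '[[[0,0,0,0,0,0],[0,0,0,0,0,0]]]' 0.65
python3 - <<'E'
from h import *
c,d,K,T=fr=grab("wrist");save("w3",c);np.savez("w3.npz",c=c,d=d,K=K,T=T)
P=cloud(d,K,T);s=status.sense()
for a in[(.6,.1275),(.61,-.034)]:
  m=near(P,a,.045)&(abs(P[...,2]-.053)<.005)
  if m.sum()>20: q=top_blob(m,.053,K,T)*1000;print("block",cv2.minAreaRect(q[:,:2].astype(np.float32)),P[m][:,2].mean())
m=near(P,(.589,.245),.033)&(abs(P[...,2]-.092)<.006)
if m.sum()>20: q=top_blob(m,.092,K,T)*1000;print("bar",cv2.minAreaRect(q[:,:2].astype(np.float32)))
y=R.from_rotvec(s["ee_rot"]).as_matrix()[:,1];print(s["position"],np.degrees(np.arctan2(y[1],y[0])),s["joint_pos"],s["grip_width"])
E
```

```text
clock: 6.12
position: [0.5892, 0.2109, 0.2061]
ee_rot: [-0.648, 3.067, 0.006]
force: [0.1, 0.1, -0.6]
grip_width: 0.0851
gripper_force: 0.0
clock: 6.78
position: [0.5987, 0.1291, 0.2004]
ee_rot: [1.795, -2.578, -0.001]
force: [-0.5, -0.0, 0.1]
grip_width: 0.0856
gripper_force: 0.0
clock: 6.95
position: [0.5987, 0.1294, 0.2008]
ee_rot: [1.784, -2.586, -0.0]
force: [1.0, -0.1, 0.5]
grip_width: 0.0638
gripper_force: 0.0
block ((601.595947265625, 129.43746948242188), (55.312217712402344, 35.70698547363281), 69.69225311279297) 0.05333141827270389
block ((610.1585693359375, -33.81937026977539), (55.602481842041016, 36.88806915283203), 9.92285442352295) 0.053331809695824045
bar ((591.279541015625, 241.92343139648438), (41.21233367919922, 17.07938575744629), 3.863793134689331)
[0.59871305 0.12943096 0.20092382] 159.2321069806622 [ 0.38619002  0.77630699 -1.24818988  1.6279213   0.75961199  1.30520397
  1.78832685] 0.0569342142508988
```

View pics/w3.png

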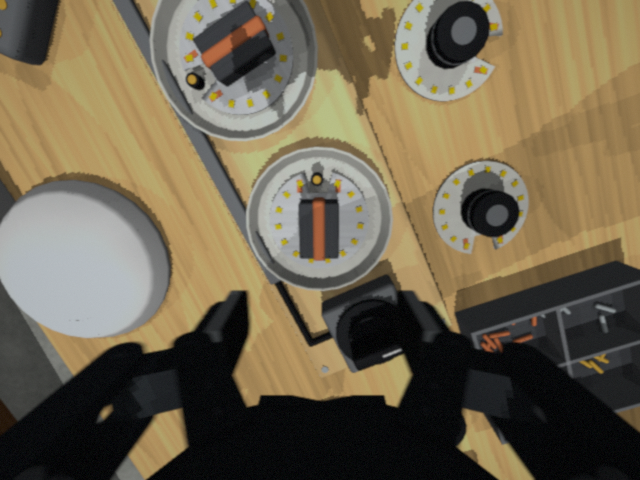

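Isolator bar now lies along x, so it is off. Old board 1's block is at (319,229), aligned with the fingers. Grasping it.

```bash
python3 -m jog '[[[0.002,0,-0.035,0,0,0.008],[0,0,-0.035,0,0,0],[0,0,-0.035,0,0,0],[0,0,-0.035,0,0,0],[0,0,-0.022,0,0,0],[0,0,-0.006,0,0,0],[0,0,0,0,0,0],[0,0,0,0,0,0]]]'
python3 -m jog '[[[0,0,0,0,0,0],[0,0,0,0,0,0],[0,0,0,0,0,0],[0,0,0,0,0,0],[0,0,0,0,0,0],[0,0,0,0,0,0]]]' 0 60
python3 -m jog '[[[0,0,0.02,0,0,0],[0,0,0.04,0,0,0],[0,0,0.04,0,0,0],[0,0,0.04,0,0,0],[0,0,0,0,0,0]]]'
```

```text
clock: 7.67
position: [0.6012, 0.1299, 0.0342]
ee_rot: [-1.797, 2.575, 0.0]
force: [-0.2, 0.4, -0.7]
grip_width: 0.0557
gripper_force: 0.0
clock: 8.17
position: [0.6018, 0.1299, 0.0352]
ee_rot: [-1.796, 2.574, -0.002]
force: [-0.0, 0.0, 5.6]
grip_width: 0.0343
gripper_force: 61.0
clock: 8.58
position: [0.6031, 0.1323, 0.182]
ee_rot: [-1.793, 2.566, -0.003]
force: [0.4, 2.0, -0.4]
grip_width: 0.0347
gripper_force: 60.7
```

```bash
python3 -m jog '[[[-0.0145,-0.035,0,0,0,-0.08],[-0.0145,-0.035,0,0,0,-0.08],[-0.0145,-0.035,0,0,0,-0.08],[-0.0145,-0.035,0,0,0,-0.08],[-0.0145,-0.035,0,0,0,-0.08],[-0.0145,-0.035,0,0,0,-0.08],[-0.0145,-0.035,0,0,0,-0.08],[-0.0145,-0.035,0,0,0,-0.08]]]'
python3 -m jog '[[[-0.0145,-0.035,0,0,0,-0.08],[-0.0145,-0.035,0,0,0,-0.08],[-0.0145,-0.035,0,0,0,-0.08],[-0.0145,-0.035,0,0,0,-0.08],[-0.0145,-0.035,0,0,0,-0.08],[-0.0145,-0.035,0,0,0,0],[0,0,0,0,0,0],[0,0,0,0,0,0]]]'
python3 - <<'E'
from h import *
c,d,K,T=fr=grab("wrist");save("w4",c)
s=status.sense();P=cloud(d,K,T)
m=near(P,(.4,-.36),.15)&(abs(P[...,2]-.08)<.006);p=P[m];print(np.percentile(p[:,0],[1,99]),np.percentile(p[:,1],[1,99]))
y=R.from_rotvec(s["ee_rot"]).as_matrix()[:,1];print(s["position"],np.degrees(np.arctan2(y[1],y[0])),s["joint_pos"],s["grip_width"])
E
```

```text
clock: 9.25
position: [0.4839, -0.1523, 0.1737]
ee_rot: [-0.891, 3.012, -0.002]
force: [0.8, -0.4, -2.7]
grip_width: 0.0349
gripper_force: 60.5
clock: 9.92
position: [0.3963, -0.363, 0.1731]
ee_rot: [0.273, -3.13, 0.001]
force: [0.6, 1.8, -1.5]
grip_width: 0.0347
gripper_force: 60.7
[0.30969751 0.48470337] [-0.45743898 -0.28469783]
[ 0.39749539 -0.36108132  0.17340892] 100.16914351708344 [ 1.34889035  0.63754008 -1.11503334  1.85743072  0.65473434  1.07118549
  1.72216155] 0.03443522401636052
```

View pics/w4.png

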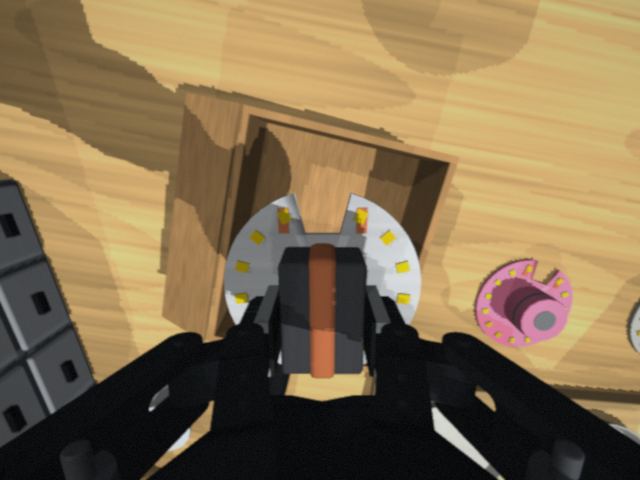

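Held board hangs centred over the box (box opening about (245–445,115–330)). Lowering and releasing.

```bash
python3 -m jog '[[[0,0,-0.035,0,0,0],[0,0,-0.035,0,0,0],[0,0,-0.02,0,0,0],[0,0,0,0,0,0]]]'
python3 -m jog '[[[0,0,0,0,0,0],[0,0,0,0,0,0],[0,0,0,0,0,0],[0,0,0.04,0,0,0],[0,0,0.04,0,0,0],[0,0,0.04,0,0,0],[0.016,0.032,0,0,0,0],[0.016,0.032,0,0,0,0]]]' 0.65
python3 -m jog '[[[0.021,0.032,0,0,0,0],[0.021,0.032,0,0,0,0],[0.021,0.032,0,0,0,0],[0.021,0.032,0,0,0,0],[0.021,0.032,0,0,0,0],[0.021,0.032,0,0,0,0],[0.021,0.032,0,0,0,0],[0.021,0.032,0,0,0,0]]]'
python3 - <<'E'
from h import *
c,d,K,T=fr=grab("wrist");save("w5",c);np.savez("w5.npz",c=c,d=d,K=K,T=T)
P=cloud(d,K,T);s=status.sense()
m=near(P,(.61,-.034),.045)&(abs(P[...,2]-.053)<.005);q=top_blob(m,.053,K,T)*1000;print("block",cv2.minAreaRect(q[:,:2].astype(np.float32)),P[m][:,2].mean())
y=R.from_rotvec(s["ee_rot"]).as_matrix()[:,1];print(s["position"],np.degrees(np.arctan2(y[1],y[0])),s["joint_pos"],s["grip_width"])
E
```

```text
clock: 10.3
position: [0.3966, -0.3584, 0.08]
ee_rot: [0.285, -3.125, -0.006]
force: [-0.8, 0.3, -1.2]
grip_width: 0.0347
gripper_force: 60.6
clock: 10.97
position: [0.4309, -0.2982, 0.2066]
ee_rot: [-0.271, 3.125, -0.007]
force: [0.3, 0.0, -0.4]
grip_width: 0.0553
gripper_force: 0.0
clock: 11.63
position: [0.599, -0.0387, 0.2048]
ee_rot: [-0.281, 3.127, -0.001]
force: [0.6, -0.6, 0.7]
grip_width: 0.0555
gripper_force: 0.0
block ((609.2153930664062, -35.388824462890625), (55.11225509643555, 35.70825958251953), 9.48143482208252) 0.053274085098077635
[ 0.60205788 -0.02938278  0.20585917] 100.7567555026569 [ 0.58994054  0.66327843 -1.04973645  1.65571596  0.61141796  1.18043121
  1.15172034] 0.05568793728226703
```

```bash
python3 -m jog '[[[0.007,-0.005,-0.035,0,0,-0.02],[0,0,-0.035,0,0,0],[0,0,-0.035,0,0,0],[0,0,-0.035,0,0,0],[0,0,-0.026,0,0,0],[0,0,-0.006,0,0,0],[0,0,0,0,0,0],[0,0,0,0,0,0]]]'
python3 -m jog '[[[0,0,0,0,0,0],[0,0,0,0,0,0],[0,0,0,0,0,0],[0,0,0,0,0,0],[0,0,0,0,0,0],[0,0,0,0,0,0]]]' 0 60
python3 -m jog '[[[0,0,0.02,0,0,0],[0,0,0.04,0,0,0],[0,0,0.04,0,0,0],[0,0,0.04,0,0,0],[-0.021,-0.032,0,0,0,0],[-0.021,-0.032,0,0,0,0],[-0.021,-0.032,0,0,0,0],[-0.021,-0.032,0,0,0,0]]]'
python3 -m jog '[[[-0.021,-0.032,0,0,0,0],[-0.021,-0.032,0,0,0,0],[-0.021,-0.032,0,0,0,0],[-0.021,-0.032,0,0,0,0],[-0.021,-0.032,0,0,0,0],[-0.021,-0.032,0,0,0,0],[0,0,0,0,0,0],[0,0,0,0,0,0]]]'
```

```text
clock: 12.35
position: [0.6059, -0.0453, 0.0329]
ee_rot: [-0.25, 3.129, 0.0]
force: [1.7, -0.1, 0.7]
grip_width: 0.0557
gripper_force: 0.0
clock: 12.85
position: [0.6062, -0.0451, 0.0337]
ee_rot: [-0.25, 3.128, -0.0]
force: [-2.8, 0.9, 10.3]
grip_width: 0.0349
gripper_force: 60.1
clock: 13.52
position: [0.5198, -0.1752, 0.1724]
ee_rot: [-0.25, 3.13, -0.003]
force: [0.0, -0.6, -1.9]
grip_width: 0.0345
gripper_force: 60.8
clock: 14.18
position: [0.3928, -0.3683, 0.1715]
ee_rot: [0.241, -3.132, 0.002]
force: [0.1, 0.7, -2.5]
grip_width: 0.0347
gripper_force: 60.9
```

```bash
python3 -m jog '[[[0.004,0.007,-0.035,0,0,0],[0,0,-0.03,0,0,0],[0,0,-0.01,0,0,0],[0,0,0,0,0,0]]]'
python3 -m jog '[[[0,0,0,0,0,0],[0,0,0,0,0,0],[0,0,0,0,0,0],[0,0,0.04,0,0,0],[0,0,0.04,0,0,0],[0,0,0.04,0,0,0],[0,0,0.02,0,0,0],[0,0,0,0,0,0]]]' 0.65
python3 - <<'E'
from h import *
c,d,K,T=fr=grab("wrist");save("w6",c)
E
```

```text
clock: 14.52
position: [0.3982, -0.3574, 0.0947]
ee_rot: [0.253, -3.129, -0.003]
force: [0.5, -0.1, -2.1]
grip_width: 0.0348
gripper_force: 60.7
clock: 15.18
position: [0.4015, -0.3592, 0.2421]
ee_rot: [-0.249, 3.125, -0.01]
force: [1.0, -0.4, -0.7]
grip_width: 0.0555
gripper_force: 0.0
```

View pics/w6.png

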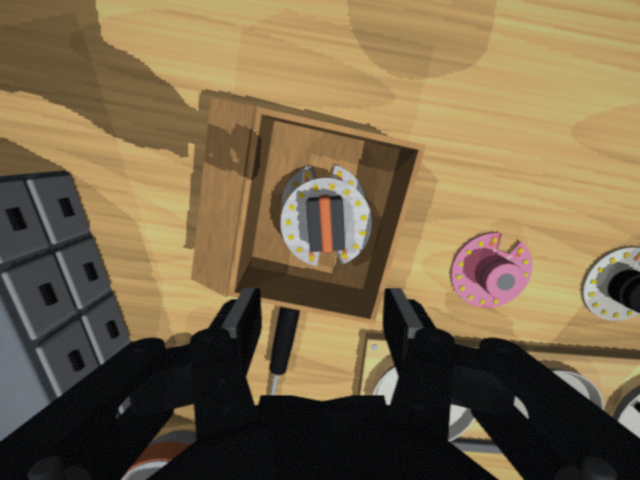

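Both old boards lie in the box, around (325,218). Next I'll take a clear view of the empty lamps.

```bash
python3 -m jog '[[[0.03,0.027,0.005,0,0,0],[0.03,0.027,0.005,0,0,0],[0.03,0.027,0.005,0,0,0],[0.03,0.027,0.005,0,0,0],[0.03,0.027,0.005,0,0,0],[0.03,0.027,0.005,0,0,0],[0.03,0.027,0.005,0,0,0],[0.03,0.027,0.005,0,0,0]]]'
python3 -m jog '[[[0.03,0.027,0.005,0,0,0],[0.03,0.027,0.005,0,0,0],[0,0,0,0,0,0],[0,0,0,0,0,0],[0,0,0,0,0,0],[0,0,0,0,0,0]]]'
python3 - <<'E'
from h import *
c,d,K,T=fr=grab("wrist");save("w7",c);np.savez("w7.npz",c=c,d=d,K=K,T=T)
for a in[(.6,.125),(.614,-.033),(.622,-.192)]: print("lamp",lamp(fr,np.array(a)))
for a in[(.4425,.177),(.434,.019)]:
    try: print("can",can(fr,np.array(a))[:4])
    except Exception as e: print(e)
E
```

```text
clock: 15.9
position: [0.6397, -0.1414, 0.2758]
ee_rot: [0.249, -3.131, 0.0]
force: [1.2, -0.0, -0.4]
grip_width: 0.0554
gripper_force: 0.0
clock: 16.4
position: [0.6981, -0.0904, 0.2855]
ee_rot: [0.247, -3.131, 0.002]
force: [-0.1, -0.6, -1.0]
grip_width: 0.0556
gripper_force: 0.0
lamp (array([0.5997784 , 0.12560811]), np.float64(0.06705027774618376), 1739, np.float64(129.93059208063647), array([0.59646516, 0.13317157]))
lamp (array([ 0.61462477, -0.03334949]), np.float64(0.0668640443895487), 1800, np.float64(3.6626701552321856), array([ 0.6528736 , -0.03094317]))
lamp (array([ 0.62124732, -0.19250964]), np.float64(0.06685610892626936), 1906, np.float64(143.42546185797414), array([ 0.5880764 , -0.16787491]))
can (array([0.44921427, 0.17492746]), np.float64(0.01848029203372075), 123, np.float64(0.0))
attempt to get argmax of an empty sequence
  return _methods._mean(a, axis=axis, dtype=dtype,
  ret = ret.dtype.type(ret / rcount)
h.py:53: RuntimeWarning: invalid value encountered in cast
  return o,rad,len(q),np.degrees(np.angle((w*np.exp(1j*np.radians(np.arange(36)*10-175))).sum())),sat.astype(int)
```

View pics/w7.png

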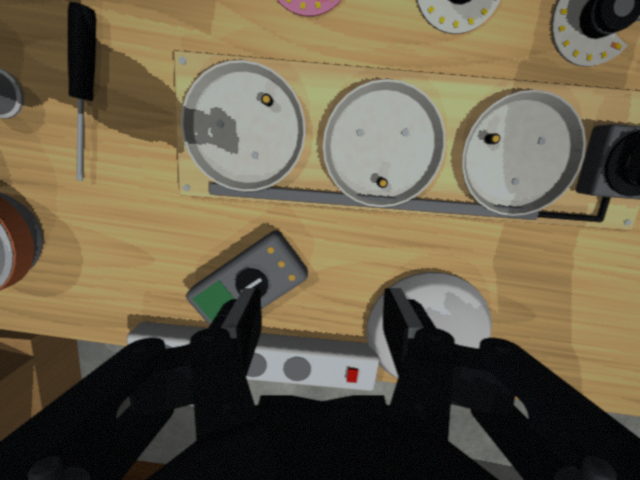

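Lamps at (244,125), (383,143), (524,153) are empty, with brass-topped posts at (267,99), (382,182) and (493,138). I'll cast the post tops onto z = 0.038.

```bash
cat >> h.py <<'E'
def post(fr,o):
    c,d,K,T=fr;X=rays(K,T,.038);h=cv2.cvtColor(c,cv2.COLOR_RGB2HSV);rr=np.hypot(X[...,0]-o[0],X[...,1]-o[1])
    m=(rr>.03)&(rr<.05)&(h[...,1]>110)&(h[...,2]>70);n,l,st,ce=cv2.connectedComponentsWithStats(m.astype(np.uint8))
    if n<2: return None
    i=1+st[1:,4].argmax();p=plane(ce[i],.038,K,T)[0][:2];v=p-o
    return p,st[i,4],np.hypot(*v),np.degrees(np.arctan2(v[1],v[0]))
E
python3 - <<'E'
from h import *
for f in("w7","w1","top0"):
    z=np.load(f+".npz");fr=[z[k] for k in"cdKT"]
    for a in[(.6,.125),(.614,-.033),(.622,-.192)]: o=lamp(fr,np.array(a))[0];print(f,o,post(fr,o))
E
```

```text
w7 [0.5997784  0.12560811] (array([0.58705091, 0.0874914 ]), np.int32(44), np.float64(0.04018547742051427), np.float64(-108.46459823970514))
w7 [ 0.61462477 -0.03334949] (array([ 0.65522012, -0.02623463]), np.int32(43), np.float64(0.04121412519470323), np.float64(9.940871431128185))
w7 [ 0.62124732 -0.19250964] (array([ 0.58675699, -0.17018306]), np.int32(53), np.float64(0.041085992499089535), np.float64(147.0838524324789))
w1 [0.59918557 0.12641719] (array([0.61509931, 0.15570807]), np.int32(39), np.float64(0.03333470244292928), np.float64(61.48476506067719))
w1 [ 0.61394708 -0.03262597] (array([ 0.65499222, -0.02700451]), np.int32(26), np.float64(0.041428303015037624), np.float64(7.798597015266622))
w1 [ 0.62057681 -0.19173304] (array([ 0.58676957, -0.17059932]), np.int32(19), np.float64(0.03986932894963446), np.float64(147.98950376764418))
top0 [0.60219068 0.12482067] (array([0.61895008, 0.15458439]), np.int32(11), np.float64(0.03415781700780104), np.float64(60.61694947704155))
top0 [ 0.61697351 -0.03423873] (array([ 0.65760883, -0.02726945]), np.int32(6), np.float64(0.04122863386523594), np.float64(9.732000481247598))
top0 [ 0.62335617 -0.19386395] (array([ 0.5886698 , -0.17065407]), np.int32(5), np.float64(0.04173539361635293), np.float64(146.21212148322675))
```

```bash
python3 -m jog '[[[-0.0272,0.0136,-0.0107,0,0,0],[-0.0272,0.0136,-0.0107,0,0,0],[-0.0272,0.0136,-0.0107,0,0,0],[-0.0272,0.0136,-0.0107,0,0,0],[-0.0272,0.0136,-0.0107,0,0,0],[-0.0272,0.0136,-0.0107,0,0,0],[-0.0272,0.0136,-0.0107,0,0,0],[-0.0272,0.0136,-0.0107,0,0,0]]]' 0.85
python3 -m jog '[[[0,0,0,0,0,0],[0,0,0,0,0,0],[0,0,0,0,0,0],[0,0,0,0,0,0]]]'
cat > new.py <<'E'
from h import *
import sys
c,d,K,T=fr=grab("wrist");save(sys.argv[1],c);np.savez(sys.argv[1]+".npz",c=c,d=d,K=K,T=T)
a=np.array([float(sys.argv[2]),float(sys.argv[3])]);print("can",can(fr,a,float(sys.argv[4]) if len(sys.argv)>4 else 0))
s=status.sense();y=R.from_rotvec(s["ee_rot"]).as_matrix()[:,1];print(s["position"],np.degrees(np.arctan2(y[1],y[0])),s["joint_pos"].round(2),s["grip_width"])
E
python3 new.py w8 .434 .019
```

```text
clock: 17.12
position: [0.4792, 0.0187, 0.2]
ee_rot: [-0.245, 3.132, -0.002]
force: [0.4, 1.5, 0.7]
grip_width: 0.0726
gripper_force: 0.0
clock: 17.45
position: [0.4822, 0.019, 0.2007]
ee_rot: [-0.246, 3.131, -0.0]
force: [0.7, 0.3, 0.3]
grip_width: 0.0728
gripper_force: 0.0
can (array([0.43380414, 0.01875796]), np.float64(0.021177587965882132), 135, np.float64(147.57301294192837), array([ 11,  11,  12,  10,  32,  10,  13,  11,  10,  18,  10,  23,  10,
        11,  11,  10,  28,  10,  17,  10,  11,  13,  10,  33,  10,  15,
        11,  10,  12,  11,  96,  30, 121, 120, 116,  63]))
[0.48217882 0.01922996 0.20063945] 98.99185259418984 [ 0.62  0.51 -1.11  1.95  0.54  1.02  0.99] 0.07261188908923391
```

View pics/w8.png

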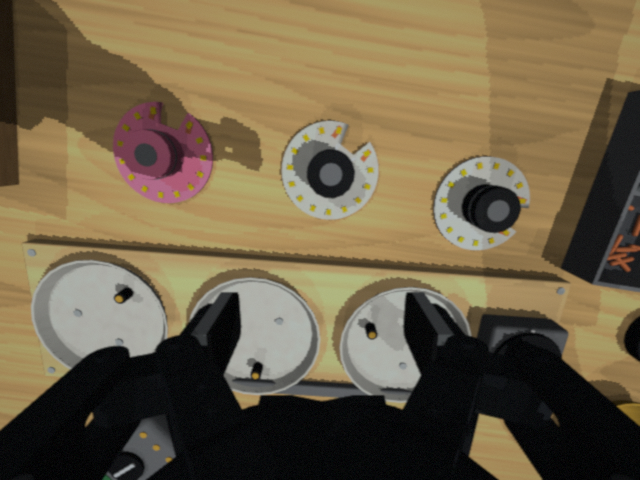

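New board 2 is at (330,172) with its notch at upper right (355,145); new board 1 is at (487,203). A finer estimate of the notch angle comes next.

```bash
cat >> h.py <<'E'
def notch(fr,o,z0=0.,rs=(.032,.036,.040,.044)):
    """longest run of saturated (wood) pixels around circles; gap chord 26 mm"""
    c,d,K,T=fr;h=cv2.cvtColor(c,cv2.COLOR_RGB2HSV)[...,1].astype(np.float32);A=np.radians(np.arange(0,360,1.))
    Ti=np.linalg.inv(T);out=[]
    for r in rs:
        p=np.c_[o[0]+r*np.cos(A),o[1]+r*np.sin(A),np.full(360,z0+.0045)]@Ti[:3,:3].T+Ti[:3,3]
        uv=(p/p[:,2:])@K.T;s=cv2.remap(h,uv[:,:1].astype(np.float32),uv[:,1:2].astype(np.float32),1).ravel()
        b=np.r_[s>70,s>70];best=(0,0);i=0
        while i<720:
            if b[i]:
                j=i
                while j<720 and b[j]: j+=1
                if j-i>best[0]: best=(j-i,(i+j-1)/2%360)
                i=j
            i+=1
        out.append((r,best[0],round(2*np.degrees(np.arcsin(.013/r))),best[1]))
    return out
E
python3 - <<'E'
from h import *
for f in("w8","w1","w2"):
    z=np.load(f+".npz");fr=[z[k] for k in"cdKT"]
    for a in[(.434,.019),(.4425,.177)]:
        try: o=can(fr,np.array(a))[0];print(f,o,notch(fr,o))
        except Exception as e: print(f,e)
E
```

```text
w8 [0.43380414 0.01875796] [(0.032, 32, 48, 151.5), (0.036, 31, 42, 152.0), (0.04, 31, 38, 152.0), (0.044, 30, 34, 151.5)]
w8 [0.44203693 0.17600251] [(0.032, 0, 48, 0), (0.036, 9, 42, 272.0), (0.04, 11, 38, 54.0), (0.044, 30, 34, 80.5)]
w1 [0.43396917 0.01921953] [(0.032, 31, 48, 154.0), (0.036, 31, 42, 154.0), (0.04, 30, 38, 153.5), (0.044, 30, 34, 153.5)]
w1 [0.44243275 0.17702991] [(0.032, 32, 48, 80.5), (0.036, 32, 42, 80.5), (0.04, 32, 38, 80.5), (0.044, 30, 34, 80.5)]
w2 attempt to get argmax of an empty sequence
w2 [0.44325204 0.17838229] [(0.032, 33, 48, 81.0), (0.036, 33, 42, 81.0), (0.04, 33, 38, 81.0), (0.044, 30, 34, 80.5)]
```

```bash
python3 -m jog '[[[-0.0242,0,-0.03,0,0,0],[-0.0242,0,-0.03,0,0,0],[0,0,-0.04,0,0,0],[0,0,-0.04,0,0,0],[0,0,-0.025,0,0,0],[0,0,-0.015,0,0,0],[0,0,-0.0065,0,0,0],[0,0,0,0,0,0]]]'
python3 -m jog '[[[0,0,0,0,0,0],[0,0,0,0,0,0]]]'
```

```text
clock: 18.17
position: [0.4328, 0.0201, 0.0128]
ee_rot: [0.249, -3.13, -0.0]
force: [-0.7, -0.2, -0.1]
grip_width: 0.0721
gripper_force: 0.0
clock: 18.33
position: [0.4337, 0.0201, 0.0147]
ee_rot: [-0.249, 3.13, 0.0]
force: [-1.3, 0.5, -0.4]
grip_width: 0.0723
gripper_force: 0.0
```

```bash
python3 -m jog '[[[0,0,0,0,0,0],[0,0,0,0,0,0],[0,0,0,0,0,0],[0,0,0,0,0,0],[0,0,0,0,0,0],[0,0,0,0,0,0],[0,0,0,0,0,0],[0,0,0,0,0,0]]]' 0 25
python3 -m jog '[[[0,0,0.015,0,0,0],[0,0,0.03,0,0,0],[0,0,0.04,0,0,0],[0,0,0.04,0,0,0],[0,0,0.01,0,0,0],[0,0,0,0,0,0],[0,0,0,0,0,0]]]'
python3 new.py w9 .434 .019 .135
python3 - <<'E'
from h import *
z=np.load("w9.npz");fr=[z[k] for k in"cdKT"];p=status.sense()["position"]
P=cloud(fr[1],fr[2],fr[3]);m=near(P,p,.06)&(P[...,2]>.10);print(np.percentile(P[m][:,2],[1,5,10,50,90,99]))
for z0 in(.12,.125,.13,.135): print(notch(fr,p[:2],z0))
E
```

```text
clock: 19.0
position: [0.4333, 0.0198, 0.0147]
ee_rot: [-0.249, 3.13, -0.001]
force: [-0.9, 0.1, 9.6]
grip_width: 0.0431
gripper_force: 24.1
clock: 19.58
position: [0.4328, 0.0193, 0.1489]
ee_rot: [-0.248, 3.131, -0.002]
force: [-0.4, -0.0, -1.9]
grip_width: 0.0428
gripper_force: 26.9
can (array([0.43005122, 0.01858414]), np.float64(0.025059884382264388), 594, np.float64(155.0), array([ 11,  11,  12,   9,  14,  11,  10,  13,  10,  12,  10,  20,  20,
        45,  40,  15,  34,  28,  29,  36,  34,  29,  28,  46,  32,  20,
        20,  22,  10,  11,  11, 109, 112, 110, 102,  75]))
[0.43222553 0.01918953 0.14805942] 99.06958819784184 [ 0.6   0.5  -1.07  2.13  0.6   0.85  0.89] 0.04308023608472986
[0.1383306  0.13910817 0.13980471 0.22114362 0.24328069 0.25069673]
[(0.032, 37, 48, 145.0), (0.036, 36, 42, 145.5), (0.04, 35, 38, 146.0), (0.044, 34, 34, 146.5)]
[(0.032, 35, 48, 147.0), (0.036, 34, 42, 147.5), (0.04, 33, 38, 148.0), (0.044, 33, 34, 148.0)]
[(0.032, 34, 48, 149.5), (0.036, 33, 42, 150.0), (0.04, 33, 38, 150.0), (0.044, 31, 34, 150.0)]
[(0.032, 31, 48, 152.0), (0.036, 31, 42, 152.0), (0.04, 31, 38, 152.0), (0.044, 31, 34, 152.0)]
```

View pics/w9.png

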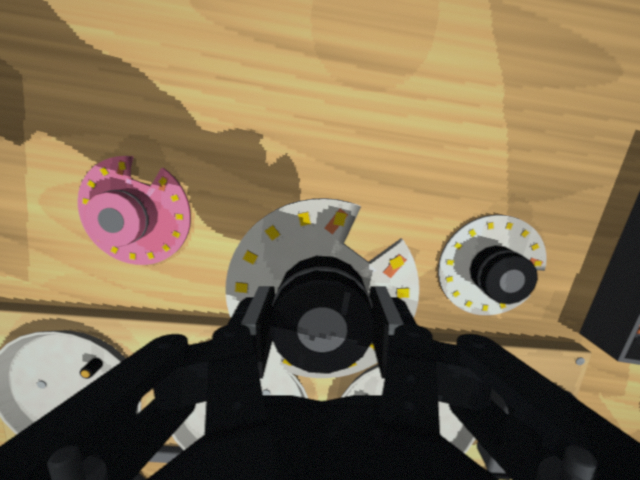

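```bash
python3 -m jog '[[[0.0236,-0.0265,0,0,0,-0.011],[0.0236,-0.0265,0,0,0,-0.011],[0.0236,-0.0265,0,0,0,-0.011],[0.0236,-0.0265,0,0,0,-0.011],[0.0236,-0.0265,0,0,0,-0.011],[0.0236,-0.0265,0,0,0,-0.011],[0.0236,-0.0265,0,0,0,-0.011],[0.0236,-0.0265,0,0,0,-0.011]]]'
python3 -m jog '[[[0,0,0,0,0,0],[0,0,0,0,0,0],[0,0,0,0,0,0],[0,0,0,0,0,0]]]'
python3 - <<'E'
from h import *
c,d,K,T=fr=grab("wrist");save("w10",c);s=status.sense();p=s["position"];y=R.from_rotvec(s["ee_rot"]).as_matrix()[:,1]
print(p,np.degrees(np.arctan2(y[1],y[0])),s["grip_width"]);print(notch(fr,p[:2],p[2]-.0142))
E
```

```text
clock: 20.3
position: [0.6214, -0.1934, 0.1458]
ee_rot: [0.111, -3.136, -0.0]
force: [0.9, 0.4, -2.0]
grip_width: 0.0428
gripper_force: 26.8
clock: 20.63
position: [0.6207, -0.1905, 0.1476]
ee_rot: [0.116, -3.137, -0.001]
force: [-0.2, 0.5, -1.8]
grip_width: 0.0432
gripper_force: 26.8
[ 0.62085864 -0.19058164  0.14814243] 94.21286743675377 0.043345267544756656
[(0.032, 13, 48, 302.0), (0.036, 9, 42, 116.0), (0.04, 9, 38, 119.0), (0.044, 4, 34, 290.5)]
```

View pics/w10.png

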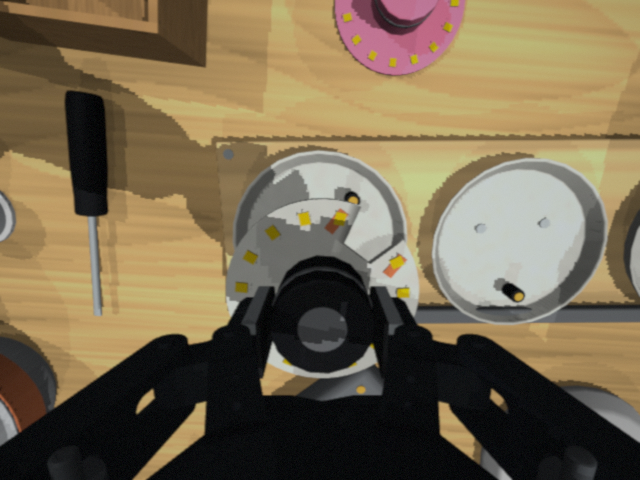

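New board 2 hangs over lamp 3 with its notch (372,245) turned to the post (352,199). Lowering it.

```bash
python3 -m jog '[[[0,-0.002,-0.03,0,0,0],[0,0,-0.03,0,0,0],[0,0,-0.025,0,0,0],[0,0,-0.012,0,0,0],[0,0,-0.007,0,0,0],[0,0,-0.005,0,0,0],[0,0,0,0,0,0],[0,0,0,0,0,0]]]'
python3 -m jog '[[[0,0,-0.002,0,0,0],[0,0,0,0,0,0]]]'
```

```text
clock: 21.35
position: [0.6223, -0.1937, 0.041]
ee_rot: [-0.112, 3.138, -0.0]
force: [0.3, 0.3, -1.1]
grip_width: 0.043
gripper_force: 26.8
clock: 21.52
position: [0.622, -0.1941, 0.0387]
ee_rot: [-0.111, 3.138, -0.001]
force: [-0.2, -0.1, -2.6]
grip_width: 0.0432
gripper_force: 26.8
```

```bash
python3 -m jog '[[[0,0,-0.0015,0,0,0],[0,0,0,0,0,0],[0,0,0,0,0,0]]]'
python3 -m jog '[[[0,0,0,0,0,0],[0,0,0,0,0,0],[0,0,0.02,0,0,0],[0,0,0.04,0,0,0],[0,0,0.04,0,0,0],[0,0,0.04,0,0,0],[0,0.02,0.02,0,0,0],[0,0.03,0,0,0,0]]]' 0.65
python3 -m jog '[[[-0.013,0.036,0,0,0,0],[-0.013,0.036,0,0,0,0],[-0.013,0.036,0,0,0,0],[-0.013,0.036,0,0,0,0],[-0.013,0.036,0,0,0,0],[-0.013,0.036,0,0,0,0],[-0.013,0.036,0,0,0,0],[-0.013,0.036,0,0,0,0]]]' 0.85
python3 -m jog '[[[-0.013,0.024,0,0,0,0],[-0.013,0.008,0,0,0,0],[0,0,0,0,0,0],[0,0,0,0,0,0],[0,0,0,0,0,0]]]'
python3 new.py w11 .4425 .177
python3 - <<'E'
from h import *
z=np.load("w11.npz");fr=[z[k] for k in"cdKT"];o=can(fr,np.array((.4425,.177)))[0];print(o,notch(fr,o))
try: o=can(fr,np.array((.6212,-.1925)),.022);print(o[:3],notch(fr,o[0],.022))
except Exception as e: print(e)
E
```

```text
clock: 21.77
position: [0.6219, -0.1941, 0.0369]
ee_rot: [-0.112, 3.139, -0.001]
force: [-1.8, -1.1, 2.9]
grip_width: 0.0427
gripper_force: 27.1
clock: 22.43
position: [0.6237, -0.1463, 0.2013]
ee_rot: [-0.102, 3.133, -0.004]
force: [-0.1, 1.2, 0.2]
grip_width: 0.0553
gripper_force: 0.0
clock: 23.1
position: [0.5166, 0.1455, 0.1965]
ee_rot: [-0.112, 3.139, -0.0]
force: [0.9, 0.6, -0.6]
grip_width: 0.0728
gripper_force: 0.0
clock: 23.52
position: [0.4922, 0.1746, 0.1962]
ee_rot: [-0.109, 3.14, -0.002]
force: [0.8, 0.6, -0.1]
grip_width: 0.0724
gripper_force: 0.0
can (array([0.4422803 , 0.17755485]), np.float64(0.02116711546439026), 138, np.float64(80.0), array([ 10,  11,  10,   9,  31,  10,  15,  10,  10,  12,  10,  34,  10,
        11,  11,  10,  24,  10,  22,  11,  11,  12,  11,  90,  99, 118,
       118, 107, 102,  11,  12,  10,  10,  16,  10,  25]))
[0.49235278 0.17443527 0.19611932] 93.9450533572611 [ 0.24  0.54 -1.02  1.86  0.54  1.04  0.64] 0.07245704279128082
[0.4422803  0.17755485] [(0.032, 32, 48, 79.5), (0.036, 31, 42, 80.0), (0.04, 31, 38, 80.0), (0.044, 31, 34, 80.0)]
attempt to get argmax of an empty sequence
```

View pics/w11.png

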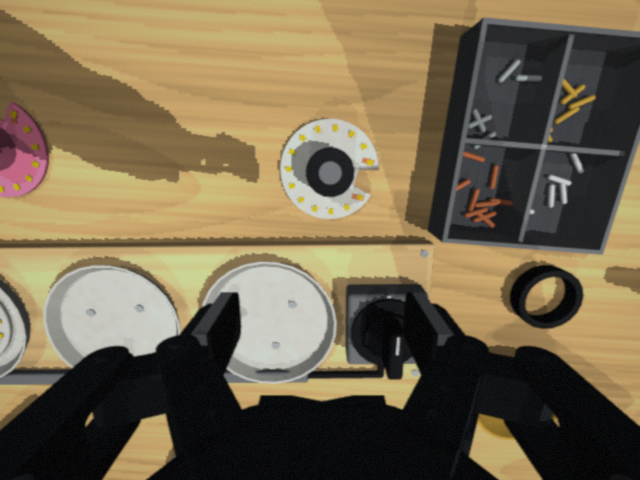

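Run:
```python
from h import *
z=np.load("w11.npz");c,d,K,T=[z[k] for k in"cdKT"];Ti=np.linalg.inv(T)
for p in[(.589,.2448,.092),(.568,.243,.092),(.610,.2467,.092),(.589,.266,.092),(.589,.2448,.0617)]:
    q=K@(Ti[:3,:3]@np.array(p)+Ti[:3,3]);print(p,(q[:2]/q[2]).round())
save("c11",cv2.resize(c[270:390,335:435],None,fx=4,fy=4))
```

```text
(0.589, 0.2448, 0.092) [396. 358.]
(0.568, 0.243, 0.092) [397. 336.]
(0.61, 0.2467, 0.092) [395. 379.]
(0.589, 0.266, 0.092) [421. 359.]
(0.589, 0.2448, 0.0617) [389. 338.]
```

View pics/c11.png

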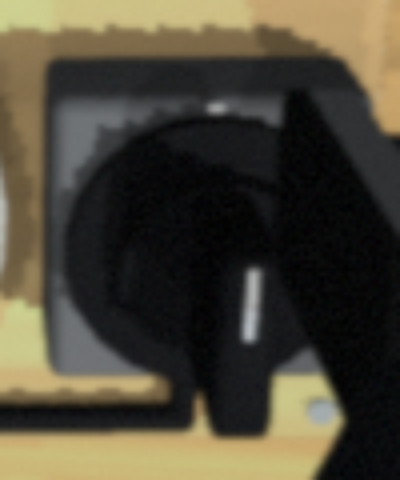

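The pointer mark in the crop (397,337–356) lies on the robot's side of the axis at (396,358), so the isolator is off. Board 1 is at (330,172). Grasping it.

```bash
python3 -m jog '[[[-0.025,0.0015,-0.03,0,0,0],[-0.025,0.0015,-0.03,0,0,0],[0,0,-0.04,0,0,0],[0,0,-0.04,0,0,0],[0,0,-0.022,0,0,0],[0,0,-0.013,0,0,0],[0,0,-0.0065,0,0,0],[0,0,0,0,0,0]]]'
python3 -m jog '[[[0,0,0,0,0,0],[0,0,0,0,0,0]]]'
```

```text
clock: 24.23
position: [0.4416, 0.1781, 0.0136]
ee_rot: [0.109, -3.138, 0.001]
force: [0.4, -0.2, 0.2]
grip_width: 0.0726
gripper_force: 0.0
clock: 24.4
position: [0.4424, 0.179, 0.0157]
ee_rot: [-0.11, 3.138, 0.001]
force: [0.7, -0.2, 0.1]
grip_width: 0.0728
gripper_force: 0.0
```

```bash
python3 -m jog '[[[0,0,0,0,0,0],[0,0,0,0,0,0],[0,0,0,0,0,0],[0,0,0,0,0,0],[0,0,0,0,0,0],[0,0,0,0,0,0],[0,0,0,0,0,0],[0,0,0,0,0,0]]]' 0 25
python3 -m jog '[[[0,0,0.015,0,0,0],[0,0,0.03,0,0,0],[0,0,0.04,0,0,0],[0,0,0.04,0,0,0],[0,0,0.01,0,0,0],[0,0,0,0,0,0]]]'
python3 -m jog '[[[0.0172,-0.0212,0,0,0,-0.122],[0.0172,-0.0212,0,0,0,-0.122],[0.0172,-0.0212,0,0,0,-0.122],[0.0172,-0.0212,0,0,0,-0.122],[0.0172,-0.0212,0,0,0,-0.122],[0.0172,-0.0212,0,0,0,-0.122],[0.0172,-0.0212,0,0,0,-0.122],[0.0172,-0.0212,0,0,0,-0.122]]]'
python3 -m jog '[[[0.0172,-0.0212,0,0,0,-0.122],[0.0172,-0.0212,0,0,0,-0.122],[0,0,0,0,0,0],[0,0,0,0,0,0],[0,0,0,0,0,0],[0,0,0,0,0,0]]]'
python3 - <<'E'
from h import *
c,d,K,T=fr=grab("wrist");save("w12",c);s=status.sense();p=s["position"];y=R.from_rotvec(s["ee_rot"]).as_matrix()[:,1]
print(p,np.degrees(np.arctan2(y[1],y[0])),s["grip_width"])
E
```

```text
clock: 25.07
position: [0.4421, 0.1791, 0.0157]
ee_rot: [-0.111, 3.138, -0.0]
force: [-0.9, -0.8, 8.2]
grip_width: 0.0429
gripper_force: 24.3
clock: 25.57
position: [0.443, 0.1798, 0.1528]
ee_rot: [-0.11, 3.134, 0.002]
force: [0.0, 0.9, -2.7]
grip_width: 0.043
gripper_force: 26.6
clock: 26.23
position: [0.5791, 0.0076, 0.1482]
ee_rot: [-1.382, -2.82, 0.003]
force: [0.2, 0.6, -1.2]
grip_width: 0.0428
gripper_force: 26.5
clock: 26.73
position: [0.6126, -0.0318, 0.1491]
ee_rot: [-1.702, -2.639, 0.001]
force: [0.1, -0.0, -1.4]
grip_width: 0.0426
gripper_force: 26.5
[ 0.61279448 -0.0318163   0.14941485] 24.331072103121084 0.0431514962095258
```

View pics/w12.png

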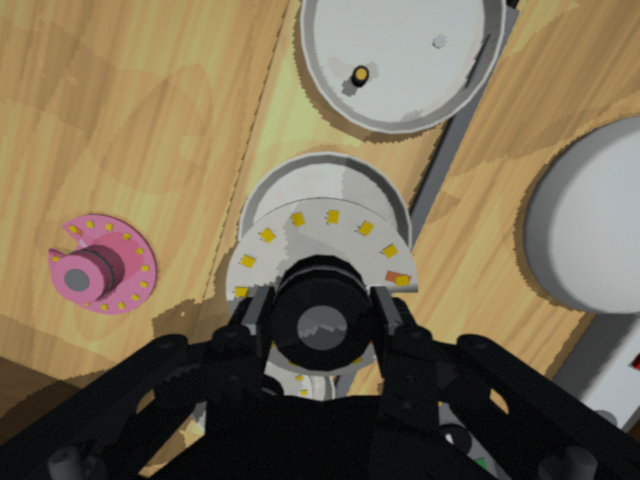

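Board 1 hangs over lamp 2 with its notch at about (405,300), but a finger points almost straight at the notch and would meet the post on release. I'll set it on the bench and regrasp a quarter turn away.

```bash
python3 -m jog '[[[-0.0255,0.0103,0,0,0,0],[-0.0255,0.0103,0,0,0,0],[-0.0255,0.0103,0,0,0,0],[-0.0255,0.0103,0,0,0,0],[-0.0255,0.0103,0,0,0,0],[-0.0255,0.0103,0,0,0,0],[0,0,-0.035,0,0,0],[0,0,-0.035,0,0,0]]]'
python3 -m jog '[[[0,0,-0.035,0,0,0],[0,0,-0.016,0,0,0],[0,0,-0.008,0,0,0],[0,0,-0.003,0,0,0],[0,0,0,0,0,0],[0,0,0,0,0,0]]]'
```

```text
clock: 27.45
position: [0.4606, 0.03, 0.0812]
ee_rot: [1.701, 2.636, 0.005]
force: [1.9, -1.7, -2.4]
grip_width: 0.0428
gripper_force: 26.6
clock: 27.95
position: [0.4612, 0.0292, 0.0188]
ee_rot: [1.706, 2.637, 0.001]
force: [-0.5, 0.3, -2.2]
grip_width: 0.0433
gripper_force: 26.5
```

```bash
python3 -m jog '[[[0,0,-0.0025,0,0,0],[0,0,0,0,0,0],[0,0,0,0,0,0]]]'
python3 -m jog '[[[0,0,0,0,0,0],[0,0,0,0,0,0],[0,0,0,0,0,0],[0,0,0,0,0,0],[0,0,0.03,0,0,0],[0,0,0.04,0,0,0],[0,0,0.04,0,0,0],[0,0,0.04,0,0,0]]]' 0.85
python3 -m jog '[[[0.007,0,0.03,0,0,0.12],[0.007,0,0,0,0,0.12],[0.007,0,0,0,0,0.12],[0.007,0,0,0,0,0.12],[0.007,0,0,0,0,0.12],[0.007,0,0,0,0,0.12],[0,0,0,0,0,0.12],[0,0,0,0,0,0.12]]]'
python3 -m jog '[[[0,0,0,0,0,0.12],[0,0,0,0,0,0.12],[0,0,0,0,0,0.12],[0,0,0,0,0,0.12],[0,0,0,0,0,0.10],[0,0,0,0,0,0],[0,0,0,0,0,0],[0,0,0,0,0,0]]]'
python3 new.py w13 .461 .029
python3 - <<'E'
from h import *
z=np.load("w13.npz");fr=[z[k] for k in"cdKT"];o=can(fr,np.array((.461,.029)))[0];print(o,notch(fr,o))
E
```

```text
clock: 28.2
position: [0.461, 0.0287, 0.0159]
ee_rot: [1.707, 2.636, 0.001]
force: [-1.0, 0.5, -1.4]
grip_width: 0.0431
gripper_force: 26.5
clock: 28.87
position: [0.4597, 0.0292, 0.1669]
ee_rot: [-1.705, -2.637, 0.001]
force: [0.8, -1.0, 0.5]
grip_width: 0.0726
gripper_force: 0.0
clock: 29.53
position: [0.5027, 0.0288, 0.1953]
ee_rot: [-0.287, -3.128, -0.0]
force: [0.6, 0.8, -0.1]
grip_width: 0.0726
gripper_force: 0.0
clock: 30.2
position: [0.5025, 0.0288, 0.1953]
ee_rot: [0.605, -3.083, -0.0]
force: [0.1, -0.3, -0.1]
grip_width: 0.0727
gripper_force: 0.0
can (array([0.46060232, 0.02738406]), np.float64(0.021214621003262914), 135, np.float64(10.0), array([ 11,  11,  11,   9,  32,  10,  12,  12,  10,  21,   9,  27,  10,
        10,  12,  11,  83,  80, 118, 119, 109,  89,  12,  13,  12,  10,
        20,   9,  26,   9,  11,  11,  11,  27,  11,  27]))
[0.50252713 0.02879599 0.19537967] 112.24799583520179 [ 0.59  0.55 -1.12  1.91  0.58  1.05  1.18] 0.07265384778787415
[0.46060232 0.02738406] [(0.032, 31, 48, 11.0), (0.036, 32, 42, 10.5), (0.04, 32, 38, 10.5), (0.044, 31, 34, 11.0)]
```

```bash
python3 -m jog '[[[-0.021,-0.0005,-0.03,0,0,0],[-0.021,-0.0005,-0.03,0,0,0],[0,0,-0.04,0,0,0],[0,0,-0.04,0,0,0],[0,0,-0.022,0,0,0],[0,0,-0.012,0,0,0],[0,0,-0.006,0,0,0],[0,0,0,0,0,0]]]'
python3 -m jog '[[[0,0,0,0,0,0],[0,0,0,0,0,0]]]'
python3 -m jog '[[[0,0,0,0,0,0],[0,0,0,0,0,0],[0,0,0,0,0,0],[0,0,0,0,0,0],[0,0,0,0,0,0],[0,0,0,0,0,0],[0,0,0,0,0,0],[0,0,0,0,0,0]]]' 0 25
python3 -m jog '[[[0,0,0.015,0,0,0],[0,0,0.03,0,0,0],[0,0,0.04,0,0,0],[0,0,0.04,0,0,0],[0,0,0.01,0,0,0],[0,0,0,0,0,0]]]'
python3 -m jog '[[[0.022,-0.0088,0,0,0,0],[0.022,-0.0088,0,0,0,0],[0.022,-0.0088,0,0,0,0],[0.022,-0.0088,0,0,0,-0.014],[0.022,-0.0088,0,0,0,0],[0.022,-0.0088,0,0,0,0],[0.022,-0.0088,0,0,0,0],[0,0,0,0,0,0]]]'
python3 -m jog '[[[0,0,0,0,0,0],[0,0,0,0,0,0],[0,0,0,0,0,0]]]'
python3 - <<'E'
from h import *
c,d,K,T=fr=grab("wrist");save("w14",c);s=status.sense();p=s["position"];y=R.from_rotvec(s["ee_rot"]).as_matrix()[:,1]
print(p,np.degrees(np.arctan2(y[1],y[0])),s["grip_width"])
E
```

```text
clock: 30.92
position: [0.4602, 0.028, 0.0146]
ee_rot: [0.609, -3.081, -0.0]
force: [-0.7, -0.4, 0.5]
grip_width: 0.0728
gripper_force: 0.0
clock: 31.08
position: [0.4613, 0.028, 0.0163]
ee_rot: [-0.609, 3.08, -0.001]
force: [-0.4, 0.3, 0.9]
grip_width: 0.0721
gripper_force: 0.0
clock: 31.75
position: [0.461, 0.0277, 0.0161]
ee_rot: [-0.61, 3.081, -0.001]
force: [-1.8, -0.3, 8.1]
grip_width: 0.0429
gripper_force: 24.3
clock: 32.25
position: [0.4621, 0.028, 0.1532]
ee_rot: [-0.608, 3.077, -0.002]
force: [-0.7, -0.1, -1.3]
grip_width: 0.0434
gripper_force: 26.7
clock: 32.92
position: [0.6173, -0.0366, 0.148]
ee_rot: [0.583, -3.087, 0.001]
force: [-0.4, -0.1, -1.2]
grip_width: 0.0431
gripper_force: 26.7
clock: 33.17
position: [0.6135, -0.0333, 0.1497]
ee_rot: [0.591, -3.084, 0.0]
force: [0.3, 0.5, -1.0]
grip_width: 0.0431
gripper_force: 26.7
[ 0.61365733 -0.03337663  0.14999903] 111.67618090430886 0.042941577618689344
```

```bash
python3 -m jog '[[[0.001,0,-0.03,0,0,0],[0,0,-0.03,0,0,0],[0,0,-0.025,0,0,0],[0,0,-0.012,0,0,0],[0,0,-0.007,0,0,0],[0,0,-0.005,0,0,0],[0,0,0,0,0,0],[0,0,0,0,0,0]]]'
python3 -m jog '[[[0,0,-0.002,0,0,0],[0,0,-0.0015,0,0,0],[0,0,0,0,0,0],[0,0,0,0,0,0]]]'
python3 -m jog '[[[0,0,0,0,0,0],[0,0,0,0,0,0],[0,0,0,0,0,0],[0,0,0.02,0,0,0],[0,0,0.04,0,0,0],[0,0,0.04,0,0,0],[0,0,0.04,0,0,0],[0,0,0.02,0,0,0]]]' 0.65
python3 -m jog '[[[0.02,-0.01,0.015,0,0,0],[0.02,-0.01,0.015,0,0,0],[0.02,-0.01,0.015,0,0,0],[0.02,-0.01,0.015,0,0,0],[0,0,0,0,0,0],[0,0,0,0,0,0],[0,0,0,0,0,0],[0,0,0,0,0,0]]]'
python3 - <<'E'
from h import *
c,d,K,T=fr=grab("wrist");save("w15",c);np.savez("w15.npz",c=c,d=d,K=K,T=T)
for a in[(.6146,-.0333),(.6212,-.1925)]:
    print("lamp",lamp(fr,np.array(a))[:2]);o=can(fr,np.array(a),.022);print(o[:3],post(fr,o[0]))
P=cloud(d,K,T);m=near(P,(.589,.245),.033)&(abs(P[...,2]-.092)<.006)
if m.sum()>20: q=top_blob(m,.092,K,T)*1000;print("bar",cv2.minAreaRect(q[:,:2].astype(np.float32)))
print(status.sense()["position"])
E
```

```text
clock: 33.88
position: [0.6162, -0.0335, 0.0424]
ee_rot: [-0.589, 3.084, -0.0]
force: [-0.0, -0.1, -1.2]
grip_width: 0.043
gripper_force: 26.6
clock: 34.22
position: [0.6159, -0.0338, 0.0383]
ee_rot: [-0.589, 3.085, -0.001]
force: [0.9, -0.8, 0.5]
grip_width: 0.0431
gripper_force: 26.7
clock: 34.88
position: [0.6168, -0.0326, 0.2028]
ee_rot: [-0.589, 3.081, 0.0]
force: [1.1, 1.0, 0.0]
grip_width: 0.0558
gripper_force: 0.0
clock: 35.55
position: [0.6946, -0.0731, 0.2572]
ee_rot: [0.591, -3.084, -0.0]
force: [-0.2, -0.3, 0.3]
grip_width: 0.0553
gripper_force: 0.0
lamp (array([ 0.61475733, -0.033368  ]), np.float64(0.0668726428009063))
(array([ 0.61566797, -0.03474504]), np.float64(0.021323504719306), 124) (array([ 0.65491946, -0.02614537]), np.int32(50), np.float64(0.04018251072603228), np.float64(12.35777098503432))
lamp (array([ 0.62134938, -0.19246353]), np.float64(0.06688386768132884))
(array([ 0.62256293, -0.19371811]), np.float64(0.02136933520264114), 135) (array([ 0.58683417, -0.16997914]), np.int32(65), np.float64(0.04289618241206609), np.float64(146.3990710596786))
[ 0.69464951 -0.07322444  0.25732766]
```

View pics/w15.png

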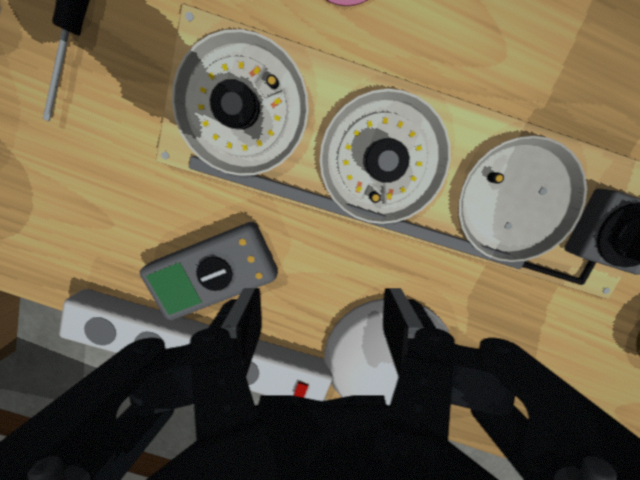

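Both boards look seated with the posts in their notches: lamp 3 at (234,104), post (272,80); lamp 2 at (387,160), post (376,196). That makes more pictures viewed than the 14 allowed, so the remaining checks are numeric only.

```bash
python3 -m jog '[[[-0.0132,0.0397,0,0,0,-0.0375],[-0.0132,0.0397,0,0,0,-0.0375],[-0.0132,0.0397,0,0,0,-0.0375],[-0.0132,0.0397,0,0,0,-0.0375],[-0.0132,0.0397,0,0,0,-0.0375],[-0.0132,0.0397,0,0,0,-0.0375],[-0.0132,0.0397,0,0,0,-0.0375],[-0.0132,0.0397,0,0,0,-0.0375]]]' 0.65
python3 -m jog '[[[0,0,0,0,0,0],[0,0,0,0,0,0],[0,0,0,0,0,0],[0,0,0,0,0,0]]]'
python3 - <<'E'
from h import *
s=status.sense();y=R.from_rotvec(s["ee_rot"]).as_matrix()[:,1];print(s["position"],np.degrees(np.arctan2(y[1],y[0])),s["joint_pos"].round(2))
z=np.load("w15.npz");c,d,K,T=[z[k] for k in"cdKT"];P=cloud(d,K,T)
for a in[(.6152,-.034),(.622,-.1930)]:
    r=np.hypot(P[...,0]-a[0],P[...,1]-a[1]);m=(r<.046)&(r>.026)&(abs(P[...,2]-.027)<.009);q=P[m]
    f=np.linalg.lstsq(np.c_[q[:,:2]-a,np.ones(len(q))],q[:,2],rcond=None)[0];print("disc tilt,z",f.round(4),m.sum())
c,d,K,T=grab("top");P=cloud(d,K,T)
m=near(P,(.397,-.36),.07)&(P[...,2]>.010)&(P[...,2]<.07);q=P[m];print("box",len(q),q.mean(0),np.percentile(q,[2,98],axis=0))
E
```

```text
clock: 36.27
position: [0.5888, 0.244, 0.2577]
ee_rot: [0.119, -3.139, 0.001]
force: [0.5, -0.1, 0.4]
grip_width: 0.0558
gripper_force: 0.0
clock: 36.6
position: [0.5909, 0.2408, 0.2574]
ee_rot: [0.119, -3.139, 0.002]
force: [0.5, -0.1, 0.1]
grip_width: 0.0555
gripper_force: 0.0
[0.59087911 0.24079539 0.2574252 ] 94.3306187067816 [ 0.07  0.64 -0.95  1.48  0.53  1.3   0.72]
disc tilt,z [-0.0133 -0.003   0.0271] 3760
disc tilt,z [ 0.0122 -0.0098  0.0271] 4021
box 1343 [ 0.40357786 -0.35475793  0.0444413 ] [[ 0.35883902 -0.40230458  0.0103238 ]
 [ 0.45098043 -0.3120994   0.06908027]]
```

```bash
python3 -m jog '[[[-0.002,0.004,-0.04,0,0,0],[0,0,-0.04,0,0,0],[0,0,-0.04,0,0,0],[0,0,-0.035,0,0,0],[0,0,-0.022,0,0,0],[0,0,-0.0085,0,0,0],[0,0,0,0,0,0],[0,0,0,0,0,0]]]'
python3 -m jog '[[[0,0,0,0,0,0],[0,0,0,0,0,0],[0,0,0,0,0,0],[0,0,0,0,0,0],[0,0,0,0,0,0],[0,0,0,0,0,0],[0,0,0,0,0,0],[0,0,0,0,0,0]]]' 0 40
python3 -m jog '[[[0,0,0,0,0,-0.12],[0,0,0,0,0,-0.12],[0,0,0,0,0,-0.12],[0,0,0,0,0,-0.12],[0,0,0,0,0,-0.12],[0,0,0,0,0,-0.12],[0,0,0,0,0,-0.12],[0,0,0,0,0,-0.12]]]'
python3 -m jog '[[[0,0,0,0,0,-0.12],[0,0,0,0,0,-0.12],[0,0,0,0,0,-0.12],[0,0,0,0,0,-0.12],[0,0,0,0,0,-0.10],[0,0,0,0,0,0],[0,0,0,0,0,0],[0,0,0,0,0,0]]]'
```

```text
clock: 37.32
position: [0.5891, 0.2463, 0.0732]
ee_rot: [-0.119, 3.139, 0.001]
force: [0.0, 0.8, 0.3]
grip_width: 0.0556
gripper_force: 0.0
clock: 37.98
position: [0.5892, 0.2453, 0.0739]
ee_rot: [-0.119, 3.137, -0.003]
force: [-0.4, -5.7, 9.6]
grip_width: 0.0129
gripper_force: 41.4
clock: 38.65
position: [0.5896, 0.2457, 0.0739]
ee_rot: [1.351, 2.833, 0.001]
force: [0.9, -3.2, 6.1]
grip_width: 0.0132
gripper_force: 40.8
clock: 39.32
position: [0.5899, 0.2458, 0.0739]
ee_rot: [2.096, 2.337, 0.003]
force: [2.7, -4.6, 6.7]
grip_width: 0.0131
gripper_force: 41.0
```

Release, lift clear, and back off to a spot where the wrist camera sees the bar and the boards.

```bash
python3 -m jog '[[[0,0,0,0,0,0],[0,0,0,0,0,0],[0,0,0,0,0,0],[0,0,0.03,0,0,0],[0,0,0.04,0,0,0],[0,0,0.04,0,0,0],[0,0,0.04,0,0,0],[0,-0.02,0,0,0,0]]]' 1
python3 -m jog '[[[0,-0.035,0.02,0,0,0],[0,-0.035,0.02,0,0,0],[0,-0.035,0.02,0,0,0],[0,-0.035,0.02,0,0,0],[0,-0.035,0.02,0,0,0],[0,0,0,0,0,0],[0,0,0,0,0,0],[0,0,0,0,0,0]]]'
python3 - <<'E'
from h import *
c,d,K,T=fr=grab("wrist");P=cloud(d,K,T);g=c.max(-1);h=cv2.cvtColor(c,cv2.COLOR_RGB2HSV)
m=near(P,(.589,.245),.033)&(abs(P[...,2]-.092)<.006);q=top_blob(m,.092,K,T)*1000;print("bar",cv2.minAreaRect(q[:,:2].astype(np.float32)))
m=(g>120)&(h[...,1]<60)&near(P,(.589,.245),.025)&(P[...,2]>.07);X=rays(K,T,.092)[m];print("ptr",X.mean(0),len(X))
print("ply yaw from lamps/house");m=near(P,(.589,.245),.06)&(P[...,2]>.04)&(P[...,2]<.052);print(cv2.minAreaRect((P[m][:,:2]*1000).astype(np.float32)))
for f in(fr,grab("top")):
  for a in[(.6152,-.034),(.622,-.193)]:
    try:o=can(f,np.array(a),.022);print(o[:2],post(f,o[0]))
    except Exception as e: print(e)
print(status.sense()["position"])
E
```

```text
clock: 39.98
position: [0.5899, 0.2336, 0.2308]
ee_rot: [2.09, 2.343, 0.021]
force: [-0.2, 1.7, 1.2]
grip_width: 0.0855
gripper_force: 0.0
clock: 40.65
position: [0.5881, 0.0522, 0.3221]
ee_rot: [-2.097, -2.338, -0.0]
force: [0.5, 0.5, 0.1]
grip_width: 0.0854
gripper_force: 0.0
bar ((589.4747924804688, 240.62660217285156), (13.55466079711914, 40.47264099121094), 7.028163433074951)
ptr [0.5876725  0.25522853 0.092     ] 14
ply yaw from lamps/house
((589.0020141601562, 242.2438507080078), (78.14803314208984, 74.05558776855469), 4.5331220626831055)
(array([ 0.61485375, -0.03296239]), np.float64(0.021384239294849058)) (array([ 0.65519182, -0.02616431]), np.int32(26), np.float64(0.040906893775166764), np.float64(9.566035655663478))
(array([ 0.6217741, -0.1923171]), np.float64(0.021895113525477034)) (array([ 0.58675688, -0.16988677]), np.int32(22), np.float64(0.04158517034184542), np.float64(147.35834681877887))
attempt to get argmax of an empty sequence
(array([ 0.62360488, -0.19503789]), np.float64(0.020901267912623887)) (array([ 0.58332334, -0.18907186]), np.int32(6), np.float64(0.040720956360750765), np.float64(171.57526226428078))
[0.58786921 0.05326253 0.3216166 ]
```

```bash
python3 -c "
from workcell import env; print(env.job_done())"
```

```text
the job is handed in; nothing more can be done
None
```

I handed the job in at about 41 s with no verdict returned: my last checks put both old boards in the scrap box, both new boards flat in lamps 2 and 3 with the posts in their notches, and the isolator on at about 1.53 rad, though I viewed 16 pictures against your limit of 14.

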